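# Line up torch, jar and tin on the caddy and close the stop

## Robot

A 6-joint arm with a two-finger parallel gripper is mounted at the origin on the work surface. World frame = base frame: x ahead of the robot, y to its left, z up, the work surface at z = 0. Lengths are in m, angles in degrees, forces in N, time in s.
With the tool pointing down it reaches from about 0.4 to 0.825 m from the base axis. Payload 7 kg.
Tool frame: the origin (TCP) lies on the front face of the gripper's body, between the roots of the fingers; the fingertips stand 66 mm ahead of it and the grasp point (between the pads) lies 47 mm ahead of it (ctrl.grasp_offset is the z of the grasp point in the tool frame, in m); z points along the fingers, y is the direction in which the jaws open and shut (so a half turn about z gives the same grasp; the last joint's range is limited). The gripper opens to 88 mm and grips with 3 to 60 N. Pads are 19 mm wide; open, the fingers measure 130 mm over their backs; the gripper's body (78 mm by 193 mm) begins 47 mm behind the grasp point.
Start: joints at [-58.207, 20.546, 0.682, 0, -70.136, -16.507], TCP at [0.178, -0.651, 0.292] pointing down, gripper open.
Joint ranges: [-176.03, 176.03], [-82.01, 121.73], [-58.28, 71.71], [-173.87, 95.51], [-174.79, -0.11], [-173.66, 173.66]. Speed limits (degrees/s): [136.94, 136.94, 172.46, 180, 180, 180].

## Interface

Orientations are given as [roll, pitch, yaw] about the fixed x, y, z axes, in that order (R = Rz(yaw) Ry(pitch) Rx(roll)).
In Python, from plant import ctrl gives the robot as it stands.
- The arm moves only by the shell command python3 -m creep 'ROWS'. ROWS is JSON, a list of rows, each a list of 7 numbers: the turn, a rotation vector about the tool's x, y, z in rad, then the shift along the tool's x, y, z in m, then the opening, from 0 (shut) to 1 (fully open). In form: [[wx, wy, wz, dx, dy, dz, grip], ...]. A call has 1 to 12 rows; each row is the pose to reach, as a shift and turn from the pose commanded when the call began, along the tool's axes at that moment; what a row does not reach only later rows make up. A row lasts 1/12 s, in which the tool goes at most 41.7 mm and 7.16 degrees, less where a joint would pass 70% of its speed; a pose out of reach is approached as far as the arm can. A call with a gripper value outside its range is refused whole. The fingers move at their own pace and stop on an object; the grip force is fixed at half the most. Time passes only in rows, so rows that repeat a pose let the fingers close. It gives the time, the measured TCP pose, the force and the opening at its end, in the units of the state.
- ctrl.get_obs(): the state, without advancing time (a new reading comes with each control period).
- ctrl.snapshot(name): name is "side" or "top" or "wrist"; returns the picture (400x640x3 uint8, blue, green, red); there is no depth.
- ctrl.camera_model(name): a dict with "K" (3x3 intrinsics, pixels), "distortion" ([k1, k2, p1, p2, k3] as OpenCV has them; the pictures are not rectified), "rvec" (rotation vector, rad) and "tvec" (3), from world to camera coordinates, as OpenCV has them. Camera axes: x right, y down, z forward; pixel columns grow to the right and rows downward; lengths in m; the calibration is good to about 2 mm. A picture is of the moment at which its call begins: read the wrist's pose just before it. camera_model takes no time and is no camera call; for the wrist camera it gives the pose at the moment of the call.
- ctrl.close_job(): hands the job in, once; it reports no verdict.
The state is a dict: "clock": time; "joint_pos": joint angles; "qvel": joint speeds; "tau": joint torques, N m; "tool_pos": TCP position; "orientation": TCP orientation; "force": force on the tool from outside, world axes, zero at the start; "moment": the same for the moment, N m; "opening": finger opening in m.
Only numpy, scipy, OpenCV 4.12 (cv2) and the standard library are available. Lean on these libraries where they do the work, as an engineer would, in place of code of your own. Each camera call takes 0.05 s, during which the arm holds its last target.

## Task

Tidy the torch, the glass jar and the blue tin into one neat side-by-side row along the timber strip of the black caddy: torch next to the fixed black end plate, jar in the middle, tin last and square to the row. Then slide the yellow stop along so that the row is held snugly between stop and end plate, hardly any gap anywhere, everything upright and centred on the strip. Never tip the three over, and leave the coaster, the mug and the card box where they are.

Things in the scene. Friction and masses are not known exactly. Their poses are not given: they have to be found in the camera images.
- caddy: Fixed black caddy, deck 250 (x) by 370 (y) by 18 mm; origin at its underside centre; +x to its rear, +y to its left (end plate side). Rear peg rail at x = +113 mm, 218 mm high, pegs forward to x = +82, fixed silver remote on it; fixed grey headset stand, 275 mm high, at x = +85, y = -100. Only end plate and stop stand in front of x = +35.
- strip_mid (a point): Middle of the light timber strip on the deck's top (70 mm wide in x, 314 mm long in y, flush with the deck, 18 mm above the cabinet top); axes as the caddy's. The row runs along y through this point.
- end_face (a point): Point on the strip's centre line at the foot of the fixed black end plate's inner face, which looks to -y of the caddy (155 mm to +y of strip_mid). Plate 110 mm in x, 8 mm thick, 50 mm above the deck. Axes as the caddy's.
- stop (a joint): Travel of the yellow sliding stop along the caddy's +y, m, 0 to 0.2; 0 is far from the end plate (face 305 mm from the end plate's face). It starts between 0 and 0.04. Guided, no spring, about 2 N of friction, stays where left.
- stop_face (a point): Foot, on the strip's centre line, of the stop's pushing face, which looks to +y of the caddy; moves with the stop; axes as the caddy's. The stop's plate is 110 mm in x, 8 mm thick and 51 mm high above the deck.
- stop_tab (a point): Centre of the top of the black grip tab on the stop: 86 mm above the deck, 20 mm to -y of the stop's face. Tab 40 mm in x, 16 mm in y, standing 35 mm above the stop's flat yellow top, clear on both x sides; pinch it across x from above and move it along y.
- torch: Red plastic torch standing on its head (lens down), 120 mm high, about 220 g; head 56 mm diameter up to 34 mm, narrowing to a barrel of 42 mm diameter from 50 mm to the top. Origin at the centre of its underside, z up.
- jar: Closed glass jar, 105 mm high, 60 mm diameter with straight sides up to 75 mm, steel screw cap of 53 mm diameter on its top 16 mm, about 300 g. Origin at the centre of its underside, z up.
- tin: Blue square metal tin, 56 by 56 mm, 95 mm high, about 250 g. Origin at the centre of its underside; x and y normal to its sides, z up.
- coaster: Bystander: round wooden coaster, 96 mm diameter, 9 mm high; origin at the centre of its underside.
- mug: Bystander: white mug, 80 mm diameter, 92 mm high; origin at the centre of its underside, handle to its +y.
- cardbox: Bystander: flat cardboard card-game box, 140 (x) by 95 (y) by 36 mm; origin at the centre of its underside.
Things that resemble listed ones, but are neither listed nor needed, are in the scene too. Of the things shaped like the torch, the red one is meant.

How it is judged:
By the outcome, as a careful person would: the job done as asked, in the order asked, and still so for the second after the job is handed in, with the robot touching nothing.
It also fails if it takes over 72 s, if anything falls off the work surface, if the arm or the gripper's body presses on something with over 40 N, if the wrist force passes 120 N, or if a joint passes its speed limit or range.

## Working session

There is one attempt and no reset: what is moved stays moved. The work goes in short steps, Python scripts to look and compute and a shell command to move; the robot and the scene stay as the last step left them, time stands still between calls to the robot, and variables do not carry over. Pictures are saved under pics/ and viewed, and the job is handed in when it is done.

```bash
ls; mkdir -p pics; python3 - <<'E'
from plant import ctrl
import cv2,numpy as np
print(ctrl.get_obs())
for n in ("side","top","wrist"):
    m=ctrl.camera_model(n); im=ctrl.snapshot(n); cv2.imwrite(f"pics/{n}0.png",im)
    print(n,{k:np.round(np.array(v),4).tolist() for k,v in m.items()})
print(ctrl.grasp_offset)
E
```

```text
pics
{'clock': 0.0, 'joint_pos': array([-5.82065168e+01,  2.05907415e+01,  6.32559685e-01, -1.99536303e-02,
       -7.01358908e+01, -1.65077467e+01]), 'qvel': array([-0.04933619,  0.05148802,  0.04264234,  0.01017407, -0.09155833,
        0.04410903]), 'tau': array([-1.43106317e-03, -5.82722855e+01,  2.93056816e+01,  6.99755833e+00,
        6.80639219e-03, -8.02030740e-05]), 'tool_pos': array([ 0.17783765, -0.65074554,  0.29122173]), 'orientation': array([ 1.79904475e+02, -8.74837614e-03, -1.64721052e+02]), 'force': array([-0.01678595, -0.56789538, -0.34973247]), 'moment': array([ 0.02656211,  0.00220973, -0.02024776]), 'opening': 0.08796841466188218}
side {'K': [[417.5922, 0.0, 322.0584], [0.0, 417.5922, 206.1061], [0.0, 0.0, 1.0]], 'distortion': [-0.0701, 0.0, 0.0, 0.0, 0.0], 'rvec': [2.1403, -0.0717, 0.0558], 'tvec': [-0.4969, 0.0781, 1.01]}
top {'K': [[484.4844, 0.0, 318.5787], [0.0, 484.4844, 202.5646], [0.0, 0.0, 1.0]], 'distortion': [-0.0766, 0.0, 0.0, 0.0, 0.0], 'rvec': [2.1968, -2.1543, 0.0987], 'tvec': [-0.0101, 0.5304, 1.2984]}
wrist {'K': [[347.9873, 0.0, 324.9761], [0.0, 347.9873, 200.5313], [0.0, 0.0, 1.0]], 'distortion': [-0.0392, 0.0, 0.0, 0.0, 0.0], 'rvec': [-1.8016, -2.3583, -0.3121], 'tvec': [0.6755, -0.0334, 0.3898]}
0.0468
```

View pics/side0.png

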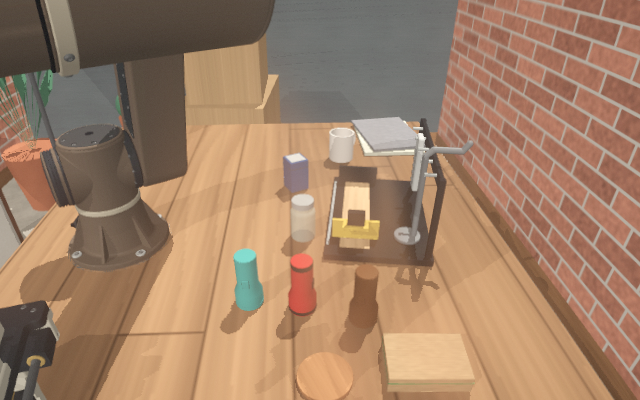

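View pics/top0.png

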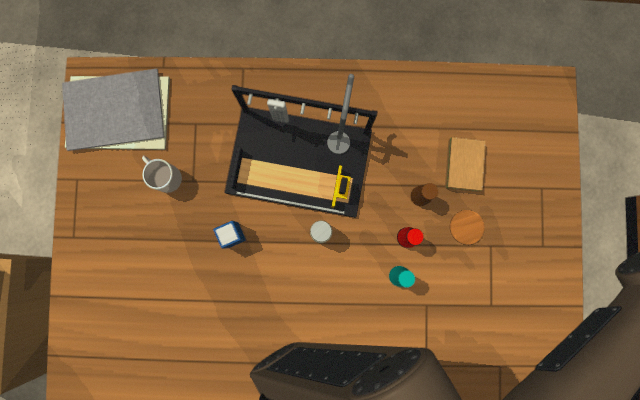

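View pics/wrist0.png

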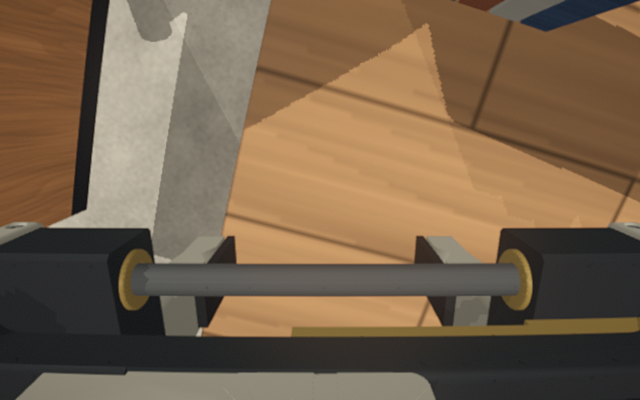

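Candidates for the torch in the top view: red (411,237), teal (403,278), brown (428,192). I choose red. The jar is only seen at (320,232) and the tin only at (229,235). Next come close crops to check this.

```bash
cat > h.py <<'E'
import cv2,numpy as np
from plant import ctrl
def ray(cam,u,v,z,m=None):
    m=m or ctrl.camera_model(cam)
    K=np.array(m["K"]);R=cv2.Rodrigues(np.array(m["rvec"],float))[0];t=np.array(m["tvec"],float).ravel()
    p=cv2.undistortPoints(np.array([[[u,v]]],float),K,np.array(m["distortion"]))[0,0]
    d=R.T@np.array([p[0],p[1],1]);c=-R.T@t
    return c+d*(z-c[2])/d[2]
def proj(cam,P,m=None):
    m=m or ctrl.camera_model(cam)
    return cv2.projectPoints(np.array(P,float).reshape(-1,1,3),np.array(m["rvec"],float),np.array(m["tvec"],float),np.array(m["K"]),np.array(m["distortion"]))[0].reshape(-1,2)
def crop(im,x0,y0,x1,y1,s,name):
    cv2.imwrite(name,cv2.resize(im[y0:y1,x0:x1],None,fx=s,fy=s,interpolation=cv2.INTER_CUBIC))
E
python3 - <<'E'
from h import *
im=cv2.imread("pics/top0.png")
crop(im,215,75,385,220,4.5,"pics/c1.png")
crop(im,300,160,460,300,4.5,"pics/c2.png")
im=cv2.imread("pics/side0.png")
crop(im,220,140,420,330,3.1,"pics/c3.png")
E
```

```text
(no output)
```

View pics/c1.png

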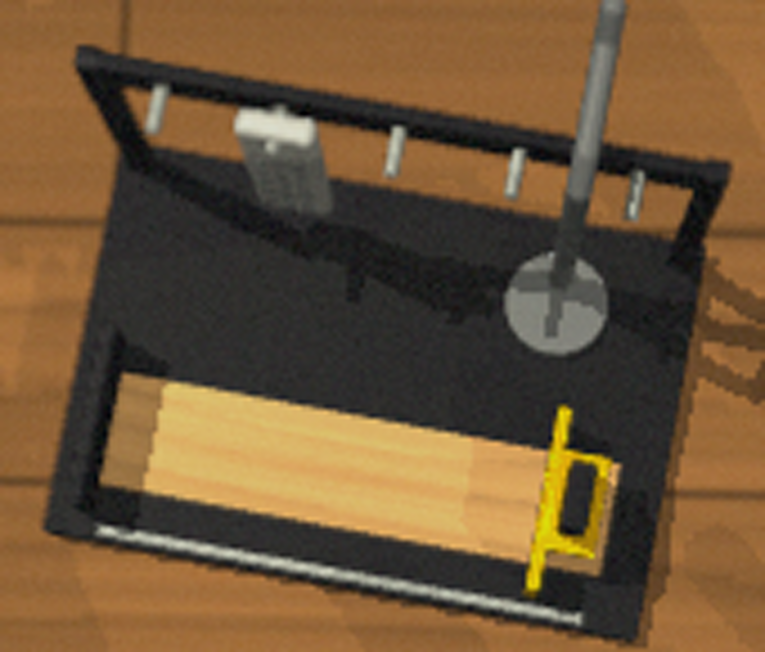

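View pics/c2.png

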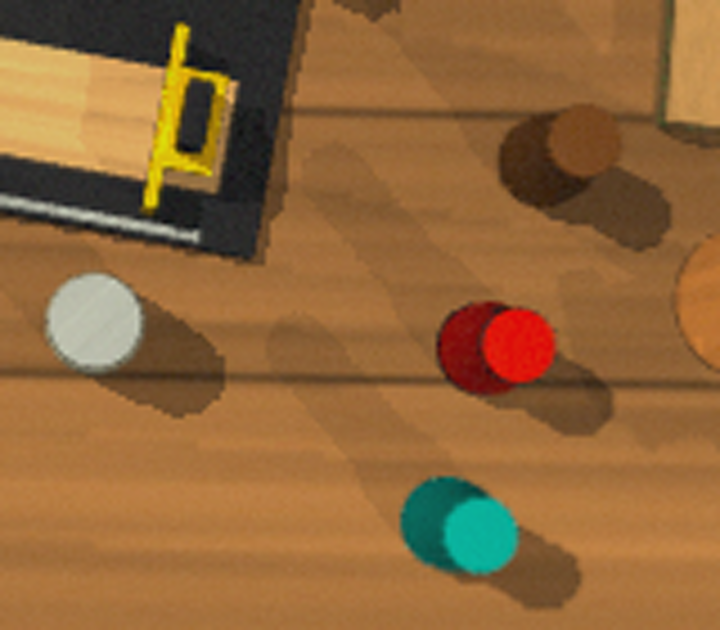

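View pics/c3.png

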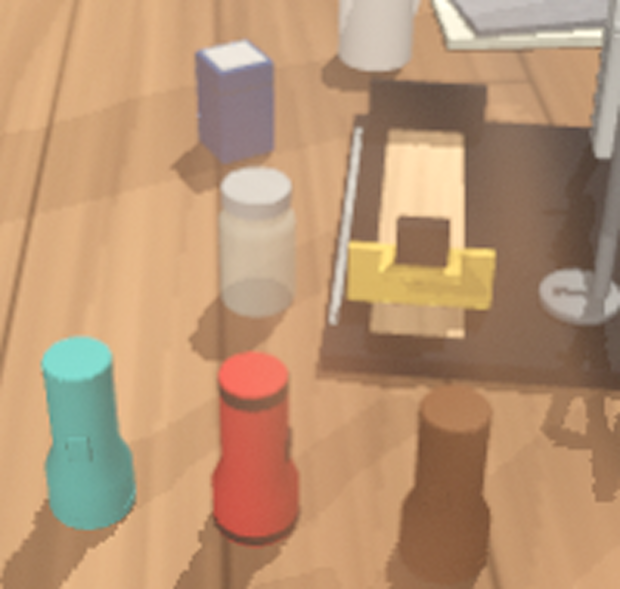

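```bash
python3 - <<'E'
from h import *
im=cv2.imread("pics/top0.png")
m=ctrl.camera_model("top")
o=lambda p:(215+(p[0]+.5)/4.5-.5,75+(p[1]+.5)/4.5-.5)
pts=[o(p) for p in [(120,373),(98,490),(620,462),(603,575)]]
W=[ray("top",*p,0.018,m)[:2] for p in pts]; print(np.round(W,4))
# rigid fit local: x +-35 ; y +155/-157
L=np.array([[35,155],[-35,155],[35,-157],[-35,-157]])/1000.
W=np.array(W);lc=L.mean(0);wc=W.mean(0)
H=(L-lc).T@(W-wc);U,S,Vt=np.linalg.svd(H);R=Vt.T@U.T
t=wc-R@lc;yaw=np.degrees(np.arctan2(R[1,0],R[0,0]));print("strip",t,yaw,"res",np.round((L@R.T+t-W)*1000,1))
deck=[o(p) for p in [(640,643),(48,530),(705,250)]]
for p in deck:
    w=ray("top",*p,.018,m)[:2];print("deck",np.round((w-t)@R*1000,1))
for n,p,z in [("tab",(576,499),.104),("stopface top",(553,405+5),.069),("stopface top b",(528,590),.069),("face top front",(562,500),.069)]:
    w=ray("top",*o(p),z,m)[:2];print(n,np.round(w,4),np.round((w-t)@R*1000,1))
hsv=cv2.cvtColor(im,cv2.COLOR_BGR2HSV)
b,g,r=[im[...,i].astype(int) for i in range(3)]
def cen(mask,z,n):
    k,lab,st,c=cv2.connectedComponentsWithStats(mask.astype(np.uint8))
    i=1+np.argmax(st[1:,4]); cc=c[i];print(n,cc,st[i],np.round(ray("top",*cc,z,m),4)); return lab==i
box=np.zeros(im.shape[:2],bool)
bx=box.copy();bx[220:255,390:430]=1
cen(bx&(r>190)&(g<60),.12,"torch")
bx=box.copy();bx[215:250,305:340]=1
cen(bx&(abs(r-b)<40)&(r>120),.105,"jar")
bx=box.copy();bx[215:255,205:250]=1
mk=cen(bx&(r>150)&(b>150),.095,"tin")
rect=cv2.minAreaRect(np.argwhere(mk)[:,::-1].astype(np.float32));bp=cv2.boxPoints(rect)
Q=np.array([ray("top",*p,.095,m)[:2] for p in bp]);print(np.round(Q,4));e=np.diff(np.vstack([Q,Q[:1]]),axis=0);print(np.degrees(np.arctan2(e[:,1],e[:,0]))%90,np.linalg.norm(e,axis=1))
crop(im,205,210,260,255,12,"pics/c4.png")
E
```

```text
[[ 0.6522  0.2169]
 [ 0.5794  0.2279]
 [ 0.6029 -0.0915]
 [ 0.5332 -0.0821]]
strip [0.592072  0.0687754] -8.758009004780458 res [[-2.  -0.3]
 [ 1.7 -0.6]
 [-0.1 -0.2]
 [ 0.4  1. ]]
deck [ -72.3 -187.1]
deck [-66.2 181. ]
deck [ 174.9 -186.9]
tab [ 0.5686 -0.0607] [  -3.5 -131.5]
stopface top [ 0.6257 -0.0481] [  51.  -110.4]
stopface top b [ 0.5188 -0.0351] [ -56.6 -113.8]
face top front [ 0.5723 -0.0542] [  -0.8 -124.5]
torch [414.95876289 236.31443299] [408 229  15  16 194] [ 0.4411 -0.2446  0.12  ]
jar [320.55367232 230.9519774 ] [310 221  22  21 354] [ 0.4507 -0.0062  0.105 ]
tin [226.21305842 234.00687285] [216 224  22  21 291] [0.4382 0.2364 0.095 ]
[[0.4487 0.2658]
 [0.467  0.2254]
 [0.4276 0.207 ]
 [0.4093 0.2472]]
[24.41500883 25.1123641  24.40340354 25.28336016] [0.04432463 0.04347736 0.044195   0.04347018]
```

View pics/c4.png

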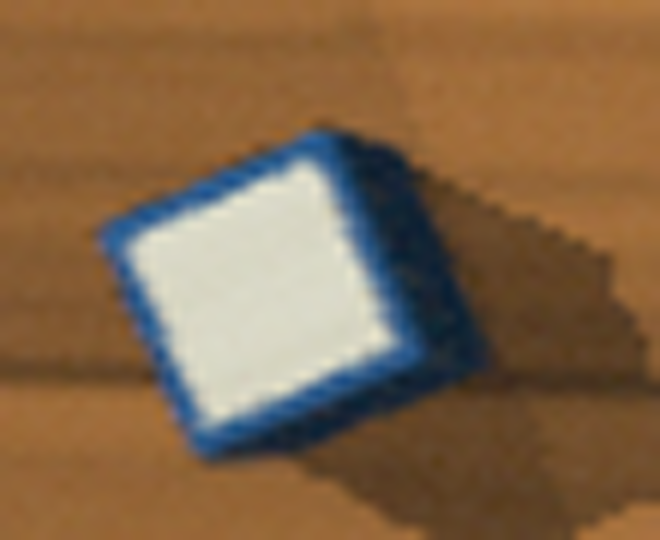

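```bash
cat >> h.py <<'E'
from scipy.spatial.transform import Rotation as Ro
def tool(o=None):
    o=o or ctrl.get_obs(); return np.array(o["tool_pos"]),Ro.from_euler("xyz",o["orientation"],degrees=True).as_matrix()
def to(target,yaw,o=None):
    "shift in tool axes and rotvec for TCP target (world), yaw deg, pointing down"
    p,R=tool(o);d=R.T@(np.array(target)-p)
    rv=Ro.from_matrix(R.T@Ro.from_euler("xyz",[180,0,yaw],degrees=True).as_matrix()).as_rotvec()
    print("rot",np.round(rv,4),"shift",np.round(d,4))
E
python3 - <<'E'
from h import *
im=cv2.imread("pics/side0.png")
m=ctrl.camera_model("wrist");R=cv2.Rodrigues(np.array(m["rvec"]))[0];c=-R.T@np.array(m["tvec"]).ravel()
p,T=tool();print("cam in tool",T.T@(c-p), "fwd",T.T@R[2],"x",T.T@R[0])
a=np.radians(-8.76);Rc=np.array([[np.cos(a),-np.sin(a)],[np.sin(a),np.cos(a)]]);t=np.array([.5921,.0688])
P=[]
for l in [(35,155),(-35,155),(35,-157),(-35,-157)]: P.append([*(t+Rc@(np.array(l)/1000)),.018])
P+=[[.4411,-.2446,.12],[.4507,-.0062,.105],[.4382,.2364,.095],[*(t+Rc@np.array([-.055,-.112])),.069],[*(t+Rc@np.array([.055,-.112])),.069],[*(t+Rc@np.array([-.0,-.132])),.104]]
q=proj("side",P);print(np.round(q,1))
s=3.1
big=cv2.resize(im[140:330,220:440],None,fx=3.6,fy=3.6,interpolation=cv2.INTER_CUBIC)
for u,v in q: cv2.drawMarker(big,(int((u-220+.5)*3.6),int((v-140+.5)*3.6)),(0,255,0),cv2.MARKER_CROSS,12,1)
cv2.imwrite("pics/c5.png",big)
m=ctrl.camera_model("top");print([np.round(ray("top",*q,z),3) for q,z in [((404.5,278.5),.12),((429,191),.12)]])
E
```

```text
cam in tool [ 0.06903846 -0.00126053 -0.09283514] fwd [-2.59136741e-01 -1.44086488e-04  9.65840633e-01] x [-4.33300831e-04  9.99999906e-01  3.29270779e-05]
[[368.3 181.2]
 [344.5 180.1]
 [370.1 247. ]
 [339.9 245.2]
 [301.7 258. ]
 [302.5 197.5]
 [295.3 156.1]
 [333.  215.8]
 [380.  218.3]
 [357.2 209.2]]
[array([ 0.335, -0.219,  0.12 ]), array([ 0.557, -0.28 ,  0.12 ])]
```

View pics/c5.png

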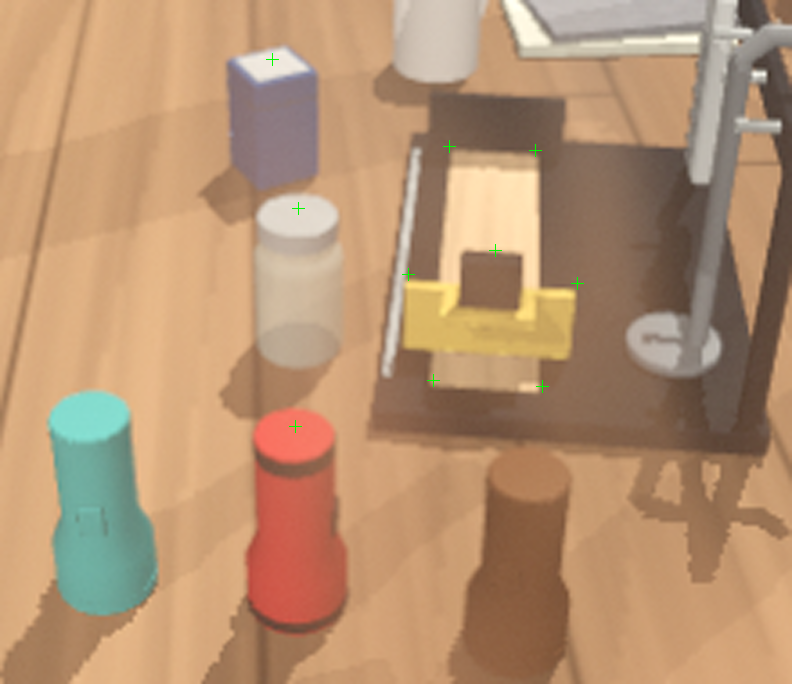

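```bash
python3 - <<'E'
from h import *
to([.441,-.246,.285],-98.8)
E
```

```text
rot [ 1.3000e-03  6.0000e-04 -1.1505e+00] shift [-0.3605  0.3211  0.0068]
```

```bash
python3 -m creep '[[0,0,-1.15,-0.36,0.321,0.007,1],[0,0,-1.15,-0.36,0.321,0.007,1],[0,0,-1.15,-0.36,0.321,0.007,1],[0,0,-1.15,-0.36,0.321,0.007,1],[0,0,-1.15,-0.36,0.321,0.007,1],[0,0,-1.15,-0.36,0.321,0.007,1],[0,0,-1.15,-0.36,0.321,0.007,1],[0,0,-1.15,-0.36,0.321,0.007,1],[0,0,-1.15,-0.36,0.321,0.007,1],[0,0,-1.15,-0.36,0.321,0.007,1],[0,0,-1.15,-0.36,0.321,0.007,1],[0,0,-1.15,-0.36,0.321,0.007,1]]'
cat >> h.py <<'E'
def snap(cam,name):
    m=ctrl.camera_model(cam);im=ctrl.snapshot(cam);cv2.imwrite(name,im)
    import pickle;pickle.dump({k:np.array(v) for k,v in m.items()},open(name+".m","wb"));return im,m
def load(name):
    import pickle;return cv2.imread(name),pickle.load(open(name+".m","rb"))
E
python3 - <<'E'
from h import *
im,m=snap("wrist","pics/w1.png");o=ctrl.get_obs();print(o["clock"],o["tool_pos"],o["orientation"],o["force"])
print(proj("wrist",[.4411,-.2446,.12],m))
E
```

```text
clock: 1.15
tool_pos: [0.442, -0.2436, 0.2852]
orientation: [-180.0, 0.0, -98.7]
force: [0.1, 0.6, -0.7]
opening: 0.0878
1.2 [ 0.44338939 -0.24229521  0.28518679] [-1.79930967e+02  3.80822818e-02 -9.86683250e+01] [ 1.76043814  2.95312172 -0.31380643]
[[327.35867306 200.63221263]]
```

View pics/w1.png

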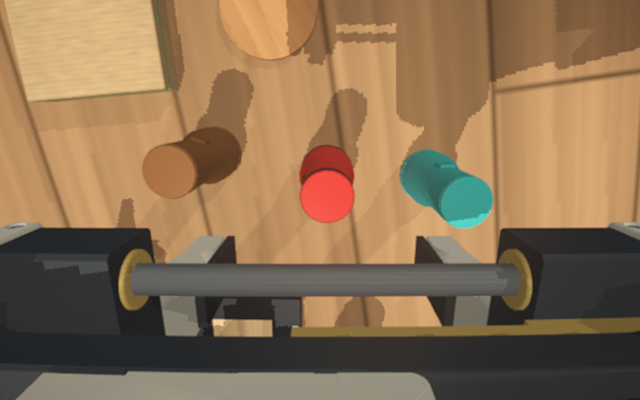

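```bash
python3 - <<'E'
from h import *
im,m=load("pics/w1.png")
b,g,r=[im[...,i].astype(int) for i in range(3)]
mk=((r>200)&(g<100)&(b<100)).astype(np.uint8)
k,lab,st,c=cv2.connectedComponentsWithStats(mk);i=1+np.argmax(st[1:,4]);print(st[i],c[i],ray("wrist",*c[i],.12,m))
for _ in range(3):
  o=ctrl.get_obs();print(o["clock"],o["tool_pos"])
to([.441,-.2446,.2],-98.8)
E
```

```text
[ 300  171   54   52 2171] [326.79778904 196.29847996] [ 0.44100835 -0.24806028  0.12      ]
1.2 [ 0.44338939 -0.24229521  0.28518679]
1.2 [ 0.44338939 -0.24229521  0.28518679]
1.2 [ 0.44338939 -0.24229521  0.28518679]
rot [-0.0012  0.0007  0.0023] shift [0.0027 0.0021 0.0852]
```

```bash
python3 -m creep '[[0,0,0,0.004,0.001,0.04,1],[0,0,0,0.004,0.001,0.08,1],[0,0,0,0.004,0.001,0.08,1],[0,0,0,0.004,0.001,0.08,1],[0,0,0,0.004,0.001,0.08,1]]'
python3 - <<'E'
from h import *
im,m=snap("wrist","pics/w2.png")
b,g,r=[im[...,i].astype(int) for i in range(3)]
mk=((r>200)&(g<100)&(b<100)).astype(np.uint8)
k,lab,st,c=cv2.connectedComponentsWithStats(mk);i=1+np.argmax(st[1:,4]);P=ray("wrist",*c[i],.12,m);print(st[i],c[i],P)
o=ctrl.get_obs();print(o["clock"],o["tool_pos"],o["force"])
to([P[0],P[1],.132],-98.8)
E
```

```text
clock: 1.62
tool_pos: [0.4398, -0.2509, 0.2069]
orientation: [-179.9, -0.1, -98.8]
force: [0.4, 0.0, 0.8]
opening: 0.0874
[ 289  210   74   54 3047] [327.95799147 237.91598293] [ 0.43906381 -0.25182082  0.12      ]
1.6667 [ 0.44016366 -0.25096058  0.20738316] [ 0.75130587 -0.37812304  0.42018143]
rot [-0.0027 -0.0008 -0.0002] shift [0.001  0.0012 0.0754]
```

View pics/w2.png

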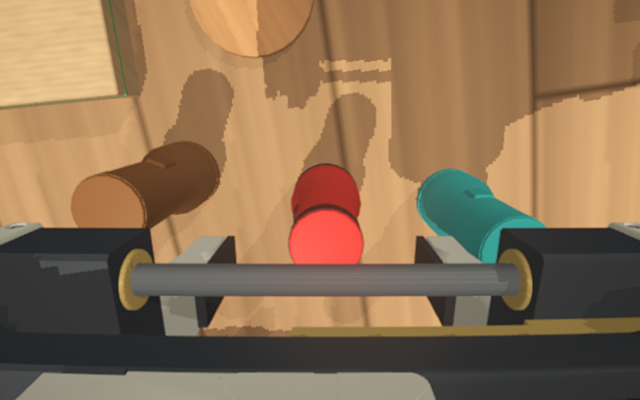

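```bash
python3 -m creep '[[0,0,0,0.001,0.001,0.04,1],[0,0,0,0.001,0.001,0.075,1],[0,0,0,0.001,0.001,0.075,1],[0,0,0,0.001,0.001,0.075,1],[0,0,0,0.001,0.001,0.075,0.3],[0,0,0,0.001,0.001,0.075,0.3],[0,0,0,0.001,0.001,0.075,0.3],[0,0,0,0.001,0.001,0.075,0.3],[0,0,0,0.001,0.001,0.075,0.3],[0,0,0,0.001,0.001,0.075,0.3]]'
python3 - <<'E'
from h import *
im,m=snap("wrist","pics/w3.png");im,m=snap("side","pics/s3.png");crop(im,220,140,420,330,3.1,"pics/s3c.png")
E
```

```text
clock: 2.5
tool_pos: [0.4381, -0.2512, 0.1308]
orientation: [-179.9, -0.0, -98.8]
force: [-0.2, 0.4, 0.1]
opening: 0.0534
```

View pics/w3.png

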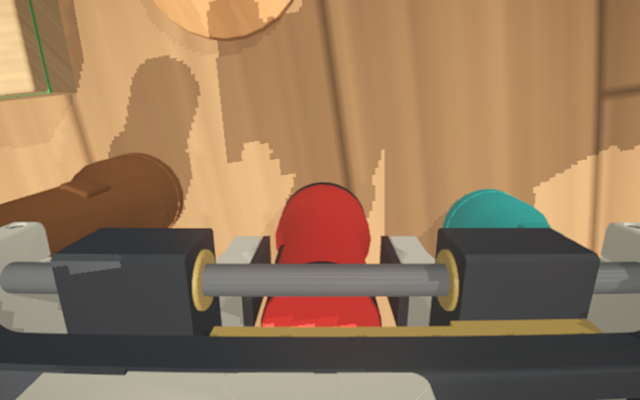

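View pics/s3c.png

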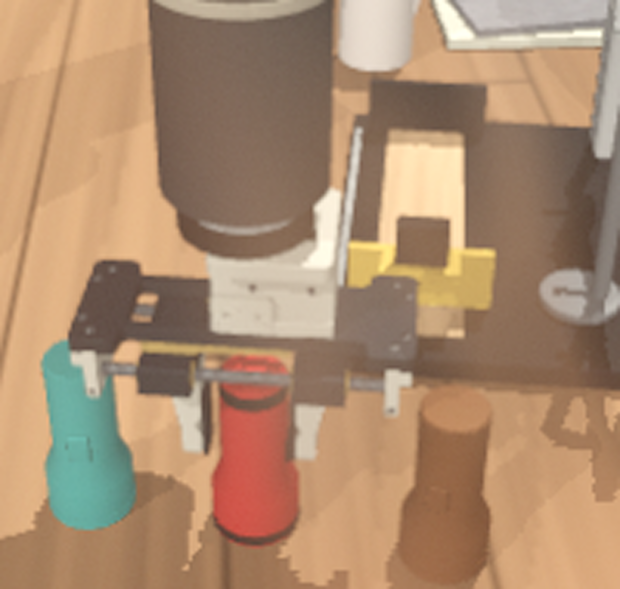

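The red torch stands between the jaws, with its barrel at about (322,290) in the wrist picture, and the fingers are still closing. I'll close fully.

```bash
python3 -m creep '[[0,0,0,0,0,0,0],[0,0,0,0,0,0,0],[0,0,0,0,0,0,0],[0,0,0,0,0,0,0],[0,0,0,0,0,0,0]]'
python3 - <<'E'
from h import *
o=ctrl.get_obs();print(o["tool_pos"])
im,m=snap("side","pics/s4.png");crop(im,220,140,420,330,3.1,"pics/s4c.png")
E
```

```text
clock: 3.02
tool_pos: [0.4381, -0.2512, 0.1303]
orientation: [-180.0, -0.0, -98.8]
force: [1.5, 0.8, 1.3]
opening: 0.0418
[ 0.43814813 -0.25124634  0.13030814]
```

View pics/s4c.png

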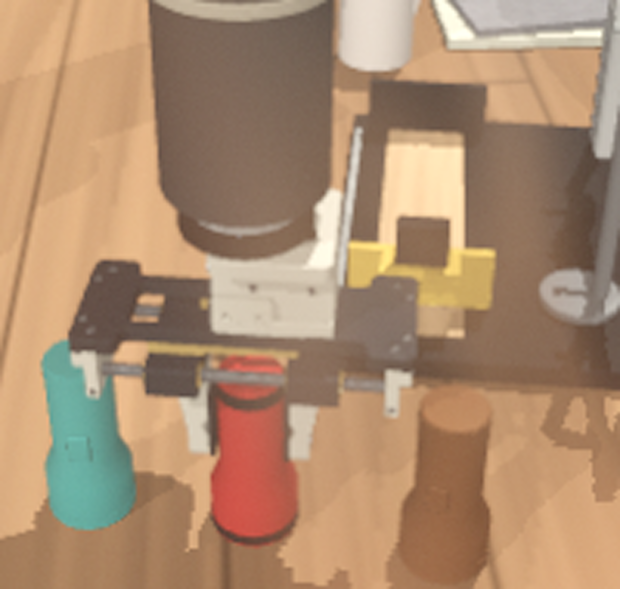

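```bash
python3 - <<'E'
from h import *
to([.609,.182,.25],-98.8)
E
python3 -m creep '[[0,0,0,0,0,-0.035,0],[0,0,0,0,0,-0.07,0],[0,0,0,0,0,-0.1,0],[0,0,0,0,0,-0.12,0]]'
```

```text
rot [-0.0006 -0.0001 -0.0002] shift [-0.4543 -0.1025 -0.1197]
clock: 3.4
tool_pos: [0.4377, -0.2512, 0.2525]
orientation: [-179.9, -0.0, -98.8]
force: [0.3, 0.2, -2.5]
opening: 0.0415
```

```bash
python3 -m creep '[[0,0,0,-0.035,-0.008,0,0],[0,0,0,-0.075,-0.017,0,0],[0,0,0,-0.115,-0.026,0,0],[0,0,0,-0.155,-0.035,0,0],[0,0,0,-0.195,-0.044,0,0],[0,0,0,-0.235,-0.053,0,0],[0,0,0,-0.275,-0.062,0,0],[0,0,0,-0.315,-0.071,0,0],[0,0,0,-0.355,-0.08,0,0],[0,0,0,-0.395,-0.089,0,0],[0,0,0,-0.43,-0.097,0,0],[0,0,0,-0.454,-0.1025,0,0]]'
python3 -m creep '[[0,0,0,0,0,0.03,0],[0,0,0,0,0,0.06,0],[0,0,0,0,0,0.06,0],[0,0,0,0,0,0.06,0]]'
python3 - <<'E'
from h import *
for n in ("side","top","wrist"): snap(n,f"pics/{n}5.png")
im,_=load("pics/side5.png");crop(im,270,100,430,270,3.5,"pics/s5c.png")
im,_=load("pics/top5.png");crop(im,215,75,385,220,4.5,"pics/t5c.png")
E
```

```text
clock: 4.4
tool_pos: [0.6088, 0.1846, 0.2486]
orientation: [179.9, -0.1, -98.8]
force: [0.5, -0.8, -1.7]
opening: 0.0414
clock: 4.73
tool_pos: [0.6073, 0.1808, 0.188]
orientation: [179.7, -0.2, -98.8]
force: [0.2, 0.2, -1.9]
opening: 0.0417
```

View pics/s5c.png

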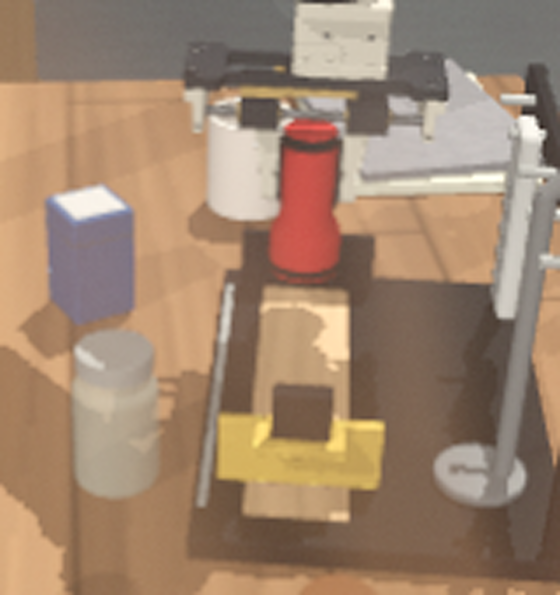

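View pics/t5c.png

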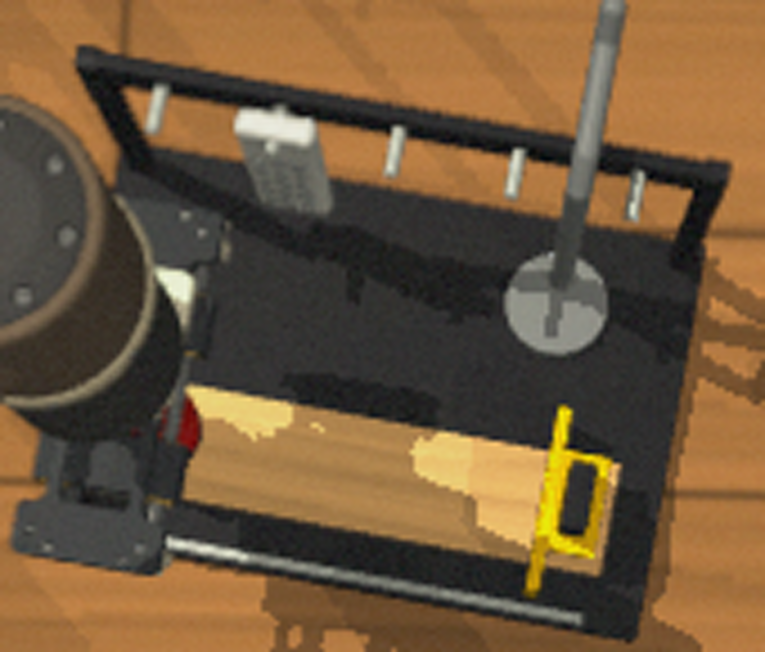

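View pics/wrist5.png

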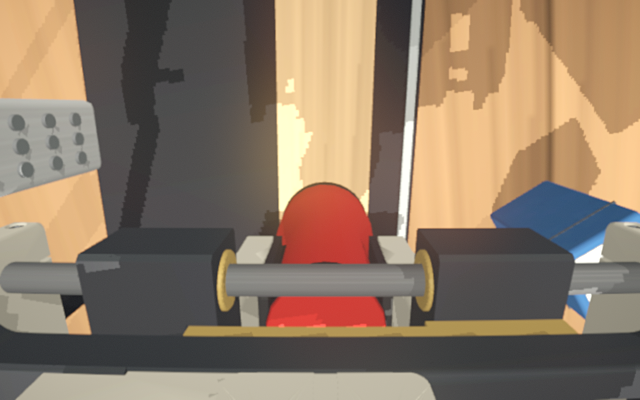

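```bash
cat >> h.py <<'E'
def intool(cam,u,v,z,m,p,T):
    return T.T@(ray(cam,u,v,z,m)-p)
def rows(im,vs,lo=235,hi=420):
    g=cv2.cvtColor(im,cv2.COLOR_BGR2GRAY)
    out=[]
    for v in vs:
        r=g[v-2:v+3].astype(float).mean(0)[lo:hi];out.append((v,))
    return out
E
python3 - <<'E'
from h import *
im,m=load("pics/wrist5.png");p,T=tool()
b,g,r=[im[...,i].astype(int) for i in range(3)]
for v in (5,40,80,120,150,180):
    w=(r[v]>110)&(r[v]-b[v]>30); w[:240]=0; w[400:]=0
    idx=np.where(w)[0]; 
    a,c=idx.min()-.5,idx.max()+.5
    if c>390: c=idx[idx<385].max()+.5
    A=intool("wrist",a,v,.018,m,p,T);B=intool("wrist",c,v,.018,m,p,T);print(v,a,c,np.round(A*1000,1),np.round(B*1000,1),"mid y",round((A[1]+B[1])*500,2),np.round((ray("wrist",a,v,.018,m)+ray("wrist",c,v,.018,m))/2,4))
E
```

```text
5 273.5 376.5 [140.5 -36.4 174. ] [140.4  35.4 173.9] mid y -0.52 [0.589 0.043 0.018]
40 274.5 375.5 [117.6 -36.4 174.1] [117.6  35.4 173.9] mid y -0.52 [0.5925 0.0656 0.018 ]
80 274.5 373.5 [ 90.3 -37.3 174.1] [ 90.3  34.8 173.9] mid y -1.26 [0.5974 0.0924 0.018 ]
120 263.5 372.5 [ 61.8 -46.6 174.1] [ 61.8  35.  174. ] mid y -5.79 [0.6062 0.1199 0.018 ]
150 260.5 371.5 [ 39.4 -49.8 174.2] [ 39.4  35.  174. ] mid y -7.43 [0.6113 0.1418 0.018 ]
180 266.5 369.5 [ 16.  -46.2 174.2] [ 16.   34.2 174. ] mid y -6.02 [0.6135 0.1651 0.018 ]
```

```bash
python3 -m creep '[[0,0,0,-0.002,-0.001,0.015,0],[0,0,0,-0.004,-0.001,0.03,0],[0,0,0,-0.006,-0.001,0.037,0],[0,0,0,-0.006,-0.001,0.037,0],[0,0,0,-0.006,-0.001,0.037,0]]'
python3 - <<'E'
from h import *
for n in ("side","wrist"): snap(n,f"pics/{n}6.png")
im,_=load("pics/side6.png");crop(im,300,120,430,250,4.5,"pics/s6c.png")
E
```

```text
clock: 5.3
tool_pos: [0.6107, 0.1872, 0.154]
orientation: [-180.0, -0.0, -98.8]
force: [-0.6, -1.4, -3.9]
opening: 0.0417
```

View pics/s6c.png

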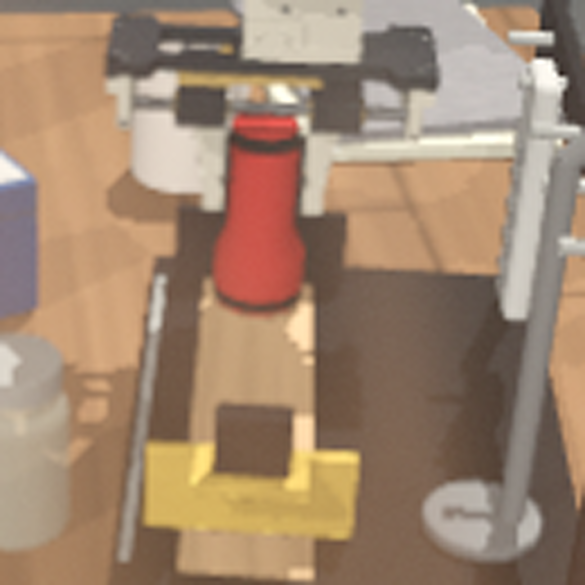

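View pics/wrist6.png

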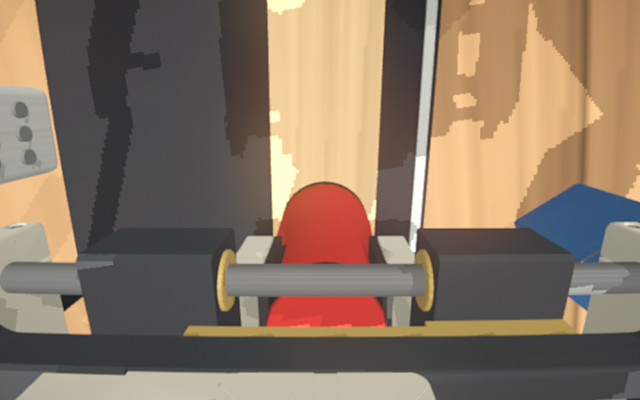

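```bash
python3 -m creep '[[0,0,0,0,0,0.003,0],[0,0,0,0,0,0.003,0],[0,0,0,0,0,0.003,0],[0,0,0,0,0,0.003,0]]'
```

```text
clock: 5.73
tool_pos: [0.611, 0.1873, 0.1508]
orientation: [-180.0, 0.0, -98.8]
force: [-0.4, -4.2, 0.3]
opening: 0.0416
```

```bash
python3 -m creep '[[0,0,0,0.001,0,0.001,0],[0,0,0,0.001,0,0.002,0],[0,0,0,0.001,0,0.002,0]]'
python3 - <<'E'
from h import *
print(ctrl.get_obs()["moment"],ctrl.get_obs()["tool_pos"])
for n in ("side","wrist"): snap(n,f"pics/{n}7.png")
im,_=load("pics/side7.png");crop(im,300,120,430,250,4.5,"pics/s7c.png")
E
```

```text
clock: 5.98
tool_pos: [0.6108, 0.1869, 0.1484]
orientation: [-180.0, 0.0, -98.8]
force: [-0.1, -1.4, 0.1]
opening: 0.0419
[-0.40602015  0.11684147  0.06008728] [0.61077745 0.18689665 0.14835103]
```

View pics/s7c.png

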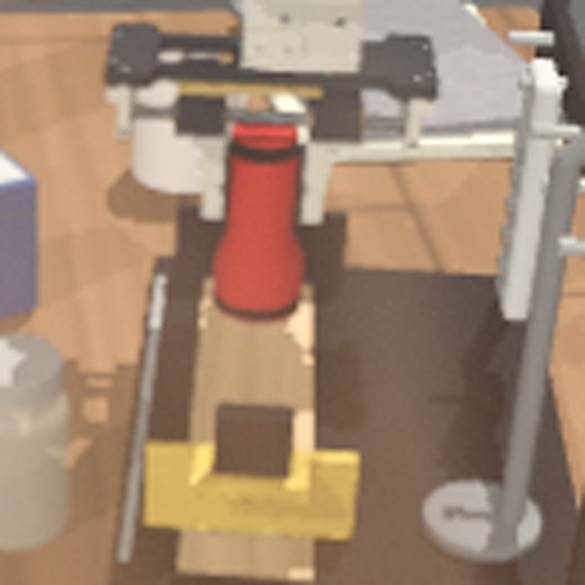

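```bash
python3 -m creep '[[0,0,0,0,0,0,0.8],[0,0,0,0,0,0,0.8],[0,0,0,0,0,0,0.8],[0,0,0,0,0,0,0.8],[0,0,0,0,0,-0.02,0.8],[0,0,0,0,0,-0.06,0.9],[0,0,0,0,0,-0.1,1],[0,0,0,0,0,-0.13,1],[0,0,0,0,0,-0.13,1]]'
python3 - <<'E'
from h import *
to([.45,-.007,.28],-98.8)
for n in ("side","wrist"): snap(n,f"pics/{n}8.png")
im,_=load("pics/side8.png");crop(im,300,120,430,250,4.5,"pics/s8c.png")
E
```

```text
clock: 6.83
tool_pos: [0.6132, 0.1875, 0.2863]
orientation: [-179.4, 0.3, -98.8]
force: [0.9, 1.0, 1.2]
opening: 0.0867
rot [-0.0099  0.006   0.0007] shift [0.2171 0.1317 0.0037]
```

View pics/s8c.png

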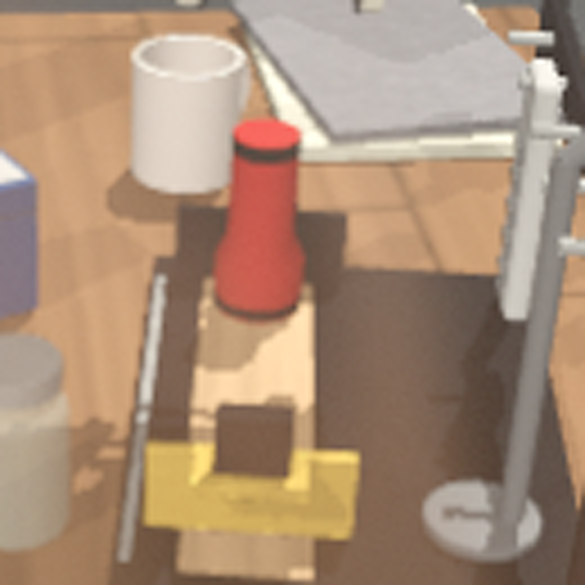

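View pics/wrist8.png

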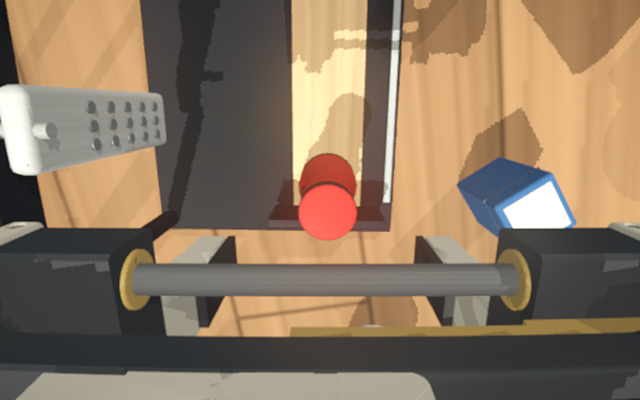

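```bash
python3 -m creep '[[0,0,0,0.03,0.018,0,1],[0,0,0,0.062,0.038,0,1],[0,0,0,0.094,0.058,0,1],[0,0,0,0.126,0.077,0,1],[0,0,0,0.158,0.096,0,1],[0,0,0,0.19,0.116,0,1],[0,0,0,0.217,0.132,0,1],[0,0,0,0.217,0.132,0,1],[0,0,0,0.217,0.132,0,1],[0,0,0,0.217,0.132,0,1]]'
python3 - <<'E'
from h import *
im,m=snap("wrist","pics/w9.png")
b,g,r=[im[...,i].astype(int) for i in range(3)]
mk=((abs(r-b)<30)&(r>140)).astype(np.uint8);mk[228:]=0
k,lab,st,c=cv2.connectedComponentsWithStats(mk)
for i in np.argsort(-st[1:,4])[:4]+1: print(st[i],c[i],ray("wrist",*c[i],.105,m))
E
```

```text
clock: 7.77
tool_pos: [0.4467, -0.0077, 0.2777]
orientation: [180.0, -0.0, -98.8]
force: [0.5, -0.1, 0.2]
opening: 0.0878
[ 288  148   67   80 3904] [321.45671107 192.01690574] [ 0.44940175 -0.01443002  0.105     ]
[  70  143   36   60 1377] [ 87.02469136 173.85112564] [ 0.62988333 -0.05765928  0.105     ]
[254 124  10 104 725] [258.70068966 176.31448276] [ 0.49559782 -0.03434822  0.105     ]
[ 47 150  11  20 145] [ 51.84827586 160.73103448] [ 0.6549543  -0.07230887  0.105     ]
```

View pics/w9.png

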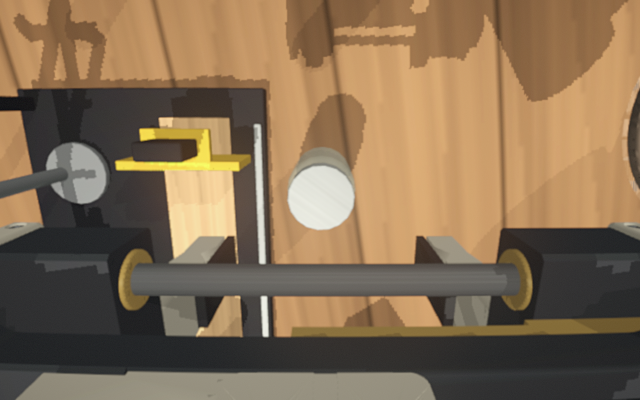

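```bash
python3 - <<'E'
from h import *
im,m=load("pics/w9.png")
P=ray("wrist",321,197,.105,m);print(P)
to([P[0],P[1],.153],-98.8)
E
```

```text
[ 0.4503905  -0.01049791  0.105     ]
rot [ 0.0006 -0.0003 -0.0003] shift [ 0.0025 -0.0039  0.1247]
```

```bash
python3 -m creep '[[0,0,0,0.002,-0.004,0.04,1],[0,0,0,0.002,-0.004,0.08,1],[0,0,0,0.002,-0.004,0.11,1],[0,0,0,0.002,-0.004,0.125,1],[0,0,0,0.002,-0.004,0.125,1],[0,0,0,0.002,-0.004,0.125,1],[0,0,0,0.002,-0.004,0.125,0.5]]'
python3 - <<'E'
from h import *
for n in ("side","wrist"): snap(n,f"pics/{n}10.png")
im,_=load("pics/side10.png");crop(im,230,130,370,260,4.5,"pics/s10c.png")
E
```

```text
clock: 8.4
tool_pos: [0.4515, -0.0096, 0.1539]
orientation: [-180.0, 0.0, -98.8]
force: [0.4, 0.2, -0.6]
opening: 0.0846
```

View pics/s10c.png

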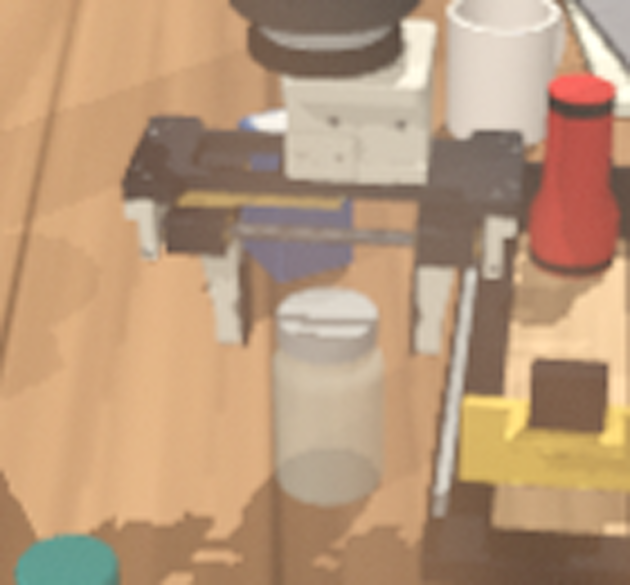

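View pics/wrist10.png

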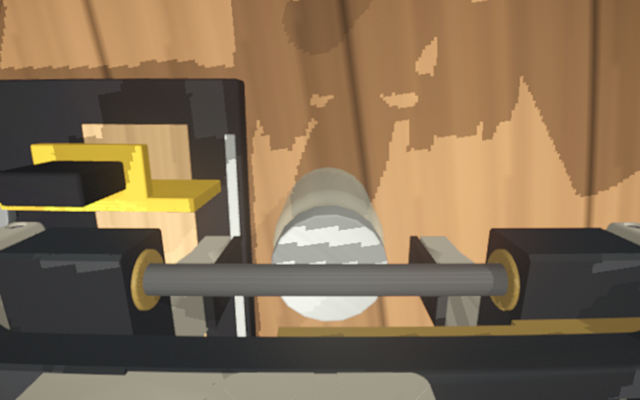

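The jar cap, centred near (329,265), is between the fingers with the tips at the cap's lower rim. I'll close and lift.

```bash
python3 -m creep '[[0,0,0,0,0,0,0],[0,0,0,0,0,0,0],[0,0,0,0,0,0,0],[0,0,0,0,0,0,0],[0,0,0,0,0,0,0],[0,0,0,0,0,0,0],[0,0,0,0,0,0,0],[0,0,0,0,0,0,0]]'
python3 - <<'E'
from h import *
o=ctrl.get_obs();print(o["tool_pos"])
t=np.array([.5921,.0688]);
# end face by TCP contact etc. target local y
a=np.radians(-8.8);R=np.array([[np.cos(a),-np.sin(a)],[np.sin(a),np.cos(a)]])
print(R.T@(o["tool_pos"][:2]-t)*1000, R.T@(np.array([.6108,.1869])-t)*1000)
E
```

```text
clock: 9.17
tool_pos: [0.4505, -0.0103, 0.1536]
orientation: [-180.0, 0.0, -98.8]
force: [-2.3, 0.2, 5.5]
opening: 0.0525
[ 0.45049637 -0.01027279  0.15358693]
[-127.83971326  -99.80532615] [  0.41224347 119.57060699]
```

```bash
python3 - <<'E'
from h import *
t=np.array([.5921,.0688]);a=np.radians(-8.8);R=np.array([[np.cos(a),-np.sin(a)],[np.sin(a),np.cos(a)]])
im,m=load("pics/wrist8.png")
b,g,r=[im[...,i].astype(int) for i in range(3)]
mk=((r>200)&(g<100)&(b<100)).astype(np.uint8)
k,lab,st,c=cv2.connectedComponentsWithStats(mk);i=1+np.argmax(st[1:,4]);P=ray("wrist",*c[i],.138,m);print(st[i],c[i],P,R.T@(P[:2]-t)*1000)
for q in [(270,206),(385,206),(272,226),(390,226)]:
    print(q,R.T@(ray("wrist",*q,.068,m)[:2]-t)*1000)
crop(im,230,120,430,250,4,"pics/w8c.png")
im,m=load("pics/w1.png");print()
E
```

```text
[299 185  58  53 982] [337.15784114 204.77393075] [0.60492517 0.18542964 0.138     ] [ -5.16848931 117.21878809]
(270, 206) [ 54.61090729 138.5254128 ]
(385, 206) [-51.21856818 138.35643237]
(272, 226) [ 53.56383596 158.01669553]
(390, 226) [-56.78324351 157.8028726 ]
```

View pics/w8c.png

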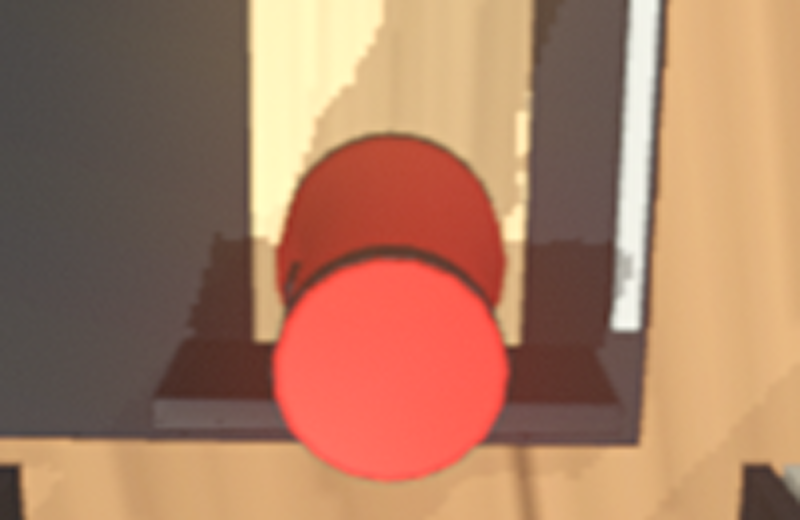

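```bash
python3 - <<'E'
from h import *
t=np.array([.5921,.0688]);a=np.radians(-8.8);R=np.array([[np.cos(a),-np.sin(a)],[np.sin(a),np.cos(a)]])
im,m=load("pics/wrist8.png")
f=lambda q,z:print(q,np.round(R.T@(ray("wrist",*q,z,m)[:2]-t)*1000,1))
f((327.6,212.1),.138)
f((293,205.6),.018);f((360,205.6),.018);f((269,219.8),.068);f((382,220.2),.068);f((269,226.5),.068)
f((383,202.6),.018);f((389.5,230.5),.018);f((396.5,160),.018)
E
```

```text
(327.6, 212.1) [  1.6 122.7]
(293, 205.6) [ 38.5 152.6]
(360, 205.6) [-33.1 152.4]
(269, 219.8) [ 56.1 151.9]
(382, 220.2) [-49.1 152.1]
(269, 226.5) [ 56.4 158.5]
(383, 202.6) [-57.5 149.1]
(389.5, 230.5) [-66.  180.6]
(396.5, 160) [-69.5 103.4]
```

```bash
python3 - <<'E'
from h import *
t=np.array([.5921,.0688]);a=np.radians(-8.8);R=np.array([[np.cos(a),-np.sin(a)],[np.sin(a),np.cos(a)]])
w=t+R@np.array([.0013,.0605]);print(w);to([*w,.2535],-98.8)
E
python3 -m creep '[[0,0,0,0,0,-0.03,0],[0,0,0,0,0,-0.06,0],[0,0,0,0,0,-0.1,0],[0,0,0,0,0,-0.1,0]]'
```

```text
[0.60264034 0.12838894]
rot [-0.0003  0.     -0.0003] shift [-0.1603 -0.1291 -0.0999]
clock: 9.5
tool_pos: [0.4533, -0.0098, 0.2597]
orientation: [-179.5, 0.2, -98.7]
force: [2.9, 0.1, -2.5]
opening: 0.0522
```

```bash
python3 -m creep '[[0,0,0,-0.025,-0.02,0,0],[0,0,0,-0.05,-0.04,0,0],[0,0,0,-0.075,-0.06,0,0],[0,0,0,-0.1,-0.08,0,0],[0,0,0,-0.12,-0.098,0,0],[0,0,0,-0.14,-0.115,0,0],[0,0,0,-0.15,-0.125,0,0],[0,0,0,-0.155,-0.129,0,0],[0,0,0,-0.155,-0.129,0,0],[0,0,0,-0.155,-0.129,0,0]]'
python3 - <<'E'
from h import *
t=np.array([.5921,.0688]);a=np.radians(-8.8);R=np.array([[np.cos(a),-np.sin(a)],[np.sin(a),np.cos(a)]])
p,_=tool();print(R.T@(p[:2]-t)*1000,p)
snap("wrist","pics/w11.png")
E
```

```text
clock: 10.33
tool_pos: [0.6009, 0.1228, 0.2522]
orientation: [179.9, -0.1, -98.8]
force: [-0.2, 0.0, -4.0]
opening: 0.0525
[ 0.43555054 54.70383626] [0.60089934 0.12279325 0.25219315]
```

View pics/w11.png

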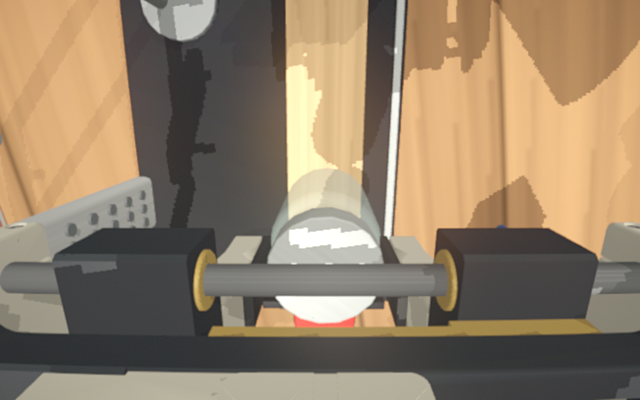

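```bash
python3 -m creep '[[0,0,0,0,-0.001,0.03,0],[0,0,0,0,-0.001,0.055,0],[0,0,0,-0.003,-0.001,0.072,0],[0,0,0,-0.005,-0.001,0.077,0],[0,0,0,-0.005,-0.001,0.077,0],[0,0,0,-0.005,-0.001,0.077,0]]'
python3 - <<'E'
from h import *
t=np.array([.5921,.0688]);a=np.radians(-8.8);R=np.array([[np.cos(a),-np.sin(a)],[np.sin(a),np.cos(a)]])
p,_=tool();print(R.T@(p[:2]-t)*1000,p)
for n in ("side","wrist"): snap(n,f"pics/{n}12.png")
im,_=load("pics/side12.png");crop(im,300,120,430,250,4.5,"pics/s12c.png")
E
```

```text
clock: 10.88
tool_pos: [0.6036, 0.1278, 0.1773]
orientation: [-179.9, 0.0, -98.8]
force: [0.1, 0.5, -2.8]
opening: 0.0525
[ 2.38272183 60.04004763] [0.60363995 0.12776876 0.17726201]
```

View pics/s12c.png

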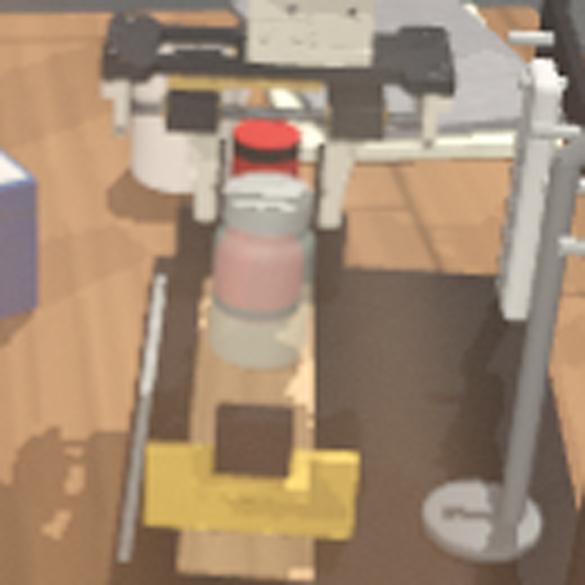

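View pics/wrist12.png

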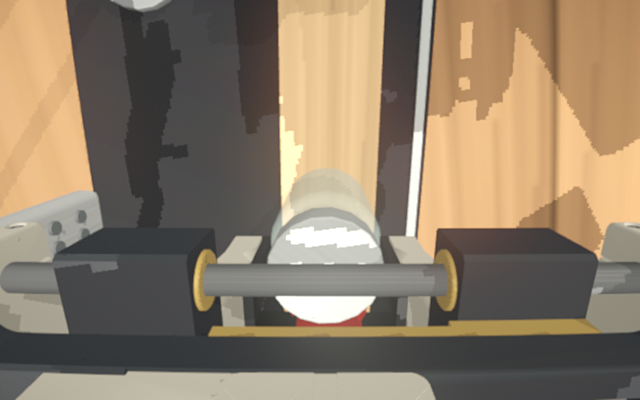

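```bash
cat >> h.py <<'E'
T0=np.array([.5921,.0688]);_a=np.radians(-8.8);RC=np.array([[np.cos(_a),-np.sin(_a)],[np.sin(_a),np.cos(_a)]])
def loc(p): return np.round(RC.T@(np.array(p)[:2]-T0)*1000,1)
def strip(im,m,p,T,z=.018,vs=(10,30,50,70,90,110),c0=325,verbose=1):
    g=cv2.GaussianBlur(cv2.cvtColor(im,cv2.COLOR_BGR2GRAY),(3,3),0).astype(float)
    for v in vs:
        d=np.diff(g[v-1:v+2].mean(0))
        l=c0-80+np.argmax(d[c0-80:c0-25]); r=c0+25+np.argmin(d[c0+25:c0+80])
        A=ray("wrist",l+.5,v,z,m);B=ray("wrist",r+.5,v,z,m);M=(A+B)/2
        print(v,l,r,"w %.1f"%(np.linalg.norm(A-B)*1000),"mid local",loc(M),"tool y %.1f"%(1000*(T.T@(M-p))[1]))
E
python3 -m creep '[[0,0,0,0,0,0,0],[0,0,0,0,0,0,0]]'
python3 - <<'E'
from h import *
p,T=tool();print(loc(p))
im,m=snap("wrist","pics/w13.png");strip(im,m,p,T)
E
```

```text
clock: 11.15
tool_pos: [0.6038, 0.128, 0.1773]
orientation: [-179.9, 0.1, -98.8]
force: [-0.0, 0.1, -4.1]
opening: 0.0527
[ 2.5 60.3]
10 276 383 w 70.8 mid local [  0.3 -72.8] tool y 2.3
30 277 382 w 70.2 mid local [  0.3 -60.5] tool y 2.4
50 277 382 w 71.1 mid local [  0.3 -47.9] tool y 2.4
70 277 381 w 71.3 mid local [  0.6 -35. ] tool y 2.1
90 278 380 w 70.8 mid local [  0.6 -21.8] tool y 2.1
110 278 379 w 71.0 mid local [ 0.9 -8.3] tool y 1.8
```

```bash
python3 -m creep '[[0,0,0,-0.002,0.001,0.002,0],[0,0,0,-0.002,0.001,0.004,0],[0,0,0,-0.002,0.001,0.006,0],[0,0,0,-0.002,0.001,0.006,0]]'
```

```text
clock: 11.53
tool_pos: [0.6028, 0.1301, 0.1717]
orientation: [-180.0, -0.0, -98.8]
force: [-4.3, -0.7, 9.0]
opening: 0.0524
```

```bash
python3 -m creep '[[0,0,0,0,0,-0.001,0.9],[0,0,0,0,0,-0.001,0.9],[0,0,0,0,0,-0.001,0.9],[0,0,0,0,0,-0.001,0.9],[0,0,0,0,0,-0.02,1],[0,0,0,0,0,-0.055,1],[0,0,0,0,0,-0.09,1],[0,0,0,0,0,-0.11,1],[0,0,0,0,0,-0.11,1],[0,0,0,0,0,-0.11,1]]'
python3 - <<'E'
from h import *
p,T=tool();print(loc(p),p)
im,m=snap("wrist","pics/w14.png");strip(im,m,p,T)
im,_=snap("side","pics/side14.png");crop(im,300,120,430,250,4.5,"pics/s14c.png")
E
```

```text
clock: 12.37
tool_pos: [0.6033, 0.1303, 0.2816]
orientation: [-179.9, 0.1, -98.8]
force: [-0.4, -0.4, -0.3]
opening: 0.0877
[ 1.6 62.5] [0.60326836 0.13027879 0.28163816]
10 290 400 w 102.8 mid local [-16.  -96.3] tool y 18.2
30 290 365 w 70.9 mid local [  0.4 -78.8] tool y 1.8
50 291 364 w 69.8 mid local [  0.4 -61. ] tool y 1.9
70 291 396 w 101.7 mid local [-15.2 -42.9] tool y 17.4
90 291 395 w 102.1 mid local [-14.9 -24.2] tool y 17.2
110 291 394 w 102.4 mid local [-14.6  -5.1] tool y 16.9
```

View pics/s14c.png

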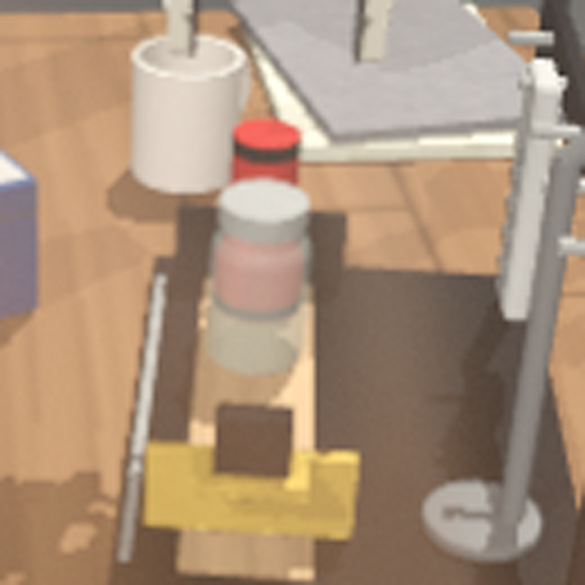

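View pics/w14.png

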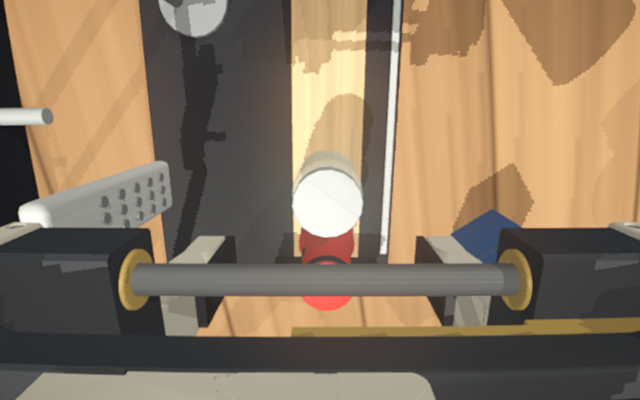

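```bash
python3 - <<'E'
from h import *
for n in ("pics/w14.png","pics/w13.png","pics/w11.png"):
    im,m=load(n);g=cv2.cvtColor(im,cv2.COLOR_BGR2GRAY).astype(float)
    for lo,hi,s in ((265,305,1),(355,388,-1)):
        P=[]
        for v in range(4,150,3):
            d=s*np.diff(g[v-1:v+2].mean(0))[lo:hi];i=int(np.argmax(d))
            if d[i]<15 or i<1 or i>len(d)-2: continue
            q=(d[i-1]-d[i+1])/(2*(d[i-1]-2*d[i]+d[i+1]));P.append(ray("wrist",lo+i+.5+q,v,.018,m)[:2])
        P=np.array(P)
        for _ in range(3):
            k=np.polyfit(P[:,1],P[:,0],1);e=P[:,0]-np.polyval(k,P[:,1]);P=P[abs(e)<max(.0006,2*np.median(abs(e)))]
        print(n,s,len(P),"yaw",round(-np.degrees(np.arctan(k[0])),2),"std",e.std()*1000, "x at y=.13",np.polyval(k,.13))
to([.438,.2325,.28],-65.2)
E
```

```text
pics/w14.png 1 49 yaw -9.7 std 0.0818889520856117 x at y=.13 0.6398369088413496
pics/w14.png -1 49 yaw -9.46 std 0.13802708064341568 x at y=.13 0.567314305507755
pics/w13.png 1 49 yaw -9.72 std 0.0699902123941765 x at y=.13 0.639642035547656
pics/w13.png -1 49 yaw -9.49 std 0.06406476328200532 x at y=.13 0.5673877811952551
pics/w11.png 1 49 yaw -9.72 std 0.1106706392215068 x at y=.13 0.6398419691650977
pics/w11.png -1 49 yaw -9.45 std 0.06785900241369627 x at y=.13 0.5673454515956903
rot [ 1.300e-03 -1.000e-04 -5.871e-01] shift [-0.0761  0.1781 -0.0006]
```

```bash
python3 - <<'E'
from h import *
im=cv2.imread("pics/top0.png");m=ctrl.camera_model("top")
g=cv2.cvtColor(im,cv2.COLOR_BGR2GRAY).astype(float)
for name,f,s,c in (("upper",lambda u:158+(u-243)*(462-373)/(620-125.),1,0),("lower",lambda u:183.5+(u-237)*(575-487)/(603-98.),-1,0),("deckfront",lambda u:192.8+(u-226)*(643-530)/(640-48.),1,0)):
    P=[]
    for u in range(255,325):
        v0=f(u);lo=int(v0)-5;d=s*np.diff(g[:,u-1:u+2].mean(1))[lo:lo+11];i=int(np.argmax(d))
        if d[i]<10 or i<1 or i>9: continue
        q=(d[i-1]-d[i+1])/(2*(d[i-1]-2*d[i]+d[i+1]));P.append(ray("top",u,lo+i+.5+q,.018,m)[:2])
    P=np.array(P)
    for _ in range(4):
        k=np.polyfit(P[:,1],P[:,0],1);e=P[:,0]-np.polyval(k,P[:,1]);P=P[abs(e)<max(.0006,2*np.median(abs(e)))]
    print(name,len(P),-np.degrees(np.arctan(k[0])),e.std()*1000,np.polyval(k,.13))
E
```

```text
upper 70 -9.512751643683421 0.3421776701048502 0.6388152476086711
lower 70 -9.428348800624198 0.3228057752337812 0.5674474393980895
deckfront 66 -9.482912351562785 0.30138611415334987 0.5424681629625985
```

```bash
python3 -m creep '[[0,0,-0.08,-0.01,0.02,0,1],[0,0,-0.17,-0.02,0.045,0,1],[0,0,-0.26,-0.03,0.075,0,1],[0,0,-0.35,-0.045,0.11,0,1],[0,0,-0.44,-0.06,0.14,0,1],[0,0,-0.53,-0.076,0.165,0,1],[0,0,-0.587,-0.076,0.178,0,1],[0,0,-0.587,-0.076,0.178,0,1],[0,0,-0.587,-0.076,0.178,0,1],[0,0,-0.587,-0.076,0.178,0,1]]'
python3 - <<'E'
from h import *
p,T=tool();im,m=snap("wrist","pics/w15.png");crop(im,240,120,420,240,4.4,"pics/w15c.png")
E
```

```text
clock: 13.3
tool_pos: [0.4387, 0.2322, 0.2795]
orientation: [179.9, -0.0, -65.3]
force: [-0.2, 0.1, -0.6]
opening: 0.0877
```

View pics/w15c.png

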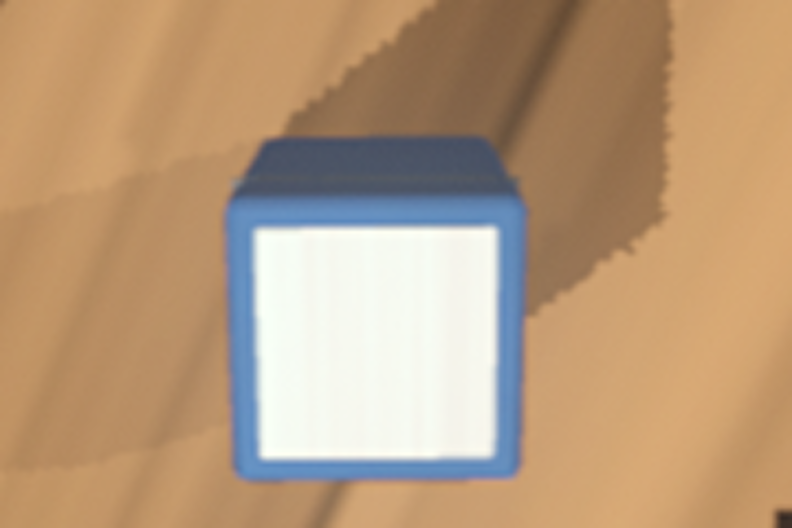

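```bash
python3 - <<'E'
from h import *
im,m=load("pics/w15.png");p,T=tool();print(p)
Q=np.array([ray("wrist",240+(u+.5)/4.4-.5,120+(v+.5)/4.4-.5,.095,m) for u,v in [(254,228),(498,226),(496,458),(260,461)]])
e=np.diff(np.vstack([Q,Q[:1]]),axis=0);print(np.degrees(np.arctan2(e[:,1],e[:,0]))%90,np.linalg.norm(e,axis=1),Q.mean(0),(Q-p)@T)
c=Q.mean(0);to([c[0],c[1],.122],-65.2)
E
```

```text
[0.43898024 0.23210439 0.27953743]
[25.18565761 25.40358404 25.47401651 25.00049522] [0.04476811 0.04484653 0.04508492 0.04507334] [0.43808019 0.23345511 0.095     ] [[ 0.02058406 -0.02251608  0.18452583]
 [ 0.02095784  0.02225044  0.18457261]
 [-0.02388537  0.02279547  0.18454771]
 [-0.02448869 -0.02228538  0.18450048]]
rot [ 0.001  -0.0006 -0.0016] shift [-1.700e-03  1.000e-04  1.575e-01]
```

```bash
python3 -m creep '[[0,0,-0.008,-0.002,0,0.04,1],[0,0,-0.008,-0.002,0,0.08,1],[0,0,-0.008,-0.002,0,0.12,1],[0,0,-0.008,-0.002,0,0.145,1],[0,0,-0.008,-0.002,0,0.157,1],[0,0,-0.008,-0.002,0,0.157,1],[0,0,-0.008,-0.002,0,0.157,1],[0,0,-0.008,-0.002,0,0.157,0.6],[0,0,-0.008,-0.002,0,0.157,0.6]]'
python3 - <<'E'
from h import *
snap("wrist","pics/w16.png")
E
```

```text
clock: 14.1
tool_pos: [0.4386, 0.2347, 0.1244]
orientation: [-179.9, 0.0, -64.8]
force: [-0.3, -0.1, 0.6]
opening: 0.0793
```

View pics/w16.png

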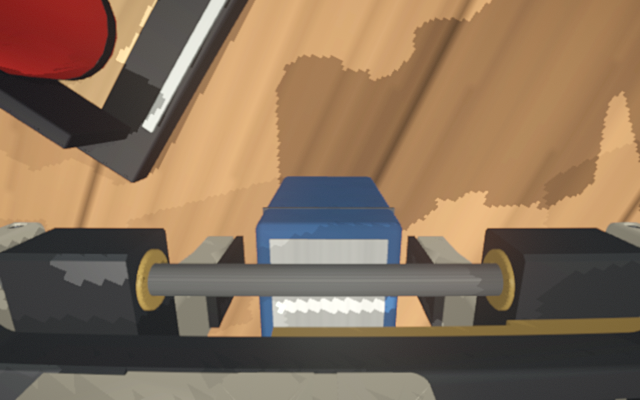

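The tin is centred between the jaws, with its edges at u = 258 and 400. I'll close and lift.

```bash
python3 -m creep '[[0,0,0,0,0,0,0],[0,0,0,0,0,0,0],[0,0,0,0,0,0,0],[0,0,0,0,0,0,0],[0,0,0,0,0,0,0],[0,0,0,0,0,0,0],[0,0,0,0,0,0,0]]'
python3 -m creep '[[0,0,0,0,0,-0.03,0],[0,0,0,0,0,-0.06,0],[0,0,0,0,0,-0.1,0],[0,0,0,0,0,-0.14,0],[0,0,0,0,0,-0.14,0],[0,0,0,0,0,-0.14,0]]'
python3 - <<'E'
from h import *
print(ctrl.get_obs()["tool_pos"])
# target along true strip line: local y ~ jar(62.5)-58-3 in yaw -9.5 frame
a=np.radians(-9.5);R=np.array([[np.cos(a),-np.sin(a)],[np.sin(a),np.cos(a)]])
J=np.array([.6033,.1303]); print("jar line x",.6033)
w=J-R@np.array([0,.066]);print("tin target",w);to([*w,.26],-99.5)
E
```

```text
clock: 14.73
tool_pos: [0.4378, 0.2344, 0.1237]
orientation: [-180.0, 0.0, -64.7]
force: [-2.9, 0.3, 6.7]
opening: 0.0558
clock: 15.23
tool_pos: [0.4382, 0.235, 0.2653]
orientation: [-179.7, 0.1, -64.7]
force: [-0.7, -1.0, -2.5]
opening: 0.0555
[0.43816826 0.23499032 0.26527176]
jar line x 0.6033
tin target [0.59240686 0.06520515]
rot [-0.0036  0.0036  0.6068] shift [ 0.2194 -0.067   0.0051]
```

```bash
python3 -m creep '[[0,0,0.08,0.02,-0.006,0,0],[0,0,0.17,0.045,-0.013,0,0],[0,0,0.26,0.08,-0.024,0,0],[0,0,0.35,0.115,-0.035,0,0],[0,0,0.44,0.15,-0.045,0,0],[0,0,0.53,0.18,-0.055,0,0],[0,0,0.6,0.21,-0.064,0,0],[0,0,0.607,0.219,-0.067,0,0],[0,0,0.607,0.219,-0.067,0,0],[0,0,0.607,0.219,-0.067,0,0],[0,0,0.607,0.219,-0.067,0,0]]'
python3 -m creep '[[0,0,0,0,0,0.03,0],[0,0,0,0,0,0.06,0],[0,0,0,0,0,0.085,0],[0,0,0,0,0,0.1,0],[0,0,0,0,0,0.1,0],[0,0,0,0,0,0.1,0]]'
python3 - <<'E'
from h import *
p,T=tool();print(loc(p),p)
im,m=snap("wrist","pics/w17.png");strip(im,m,p,T)
im,_=snap("side","pics/side17.png");crop(im,300,120,430,250,4.5,"pics/s17c.png")
E
```

```text
clock: 16.15
tool_pos: [0.5908, 0.0652, 0.2619]
orientation: [179.9, -0.0, -99.5]
force: [0.7, 0.2, -2.0]
opening: 0.056
clock: 16.65
tool_pos: [0.591, 0.0656, 0.1629]
orientation: [179.9, -0.1, -99.4]
force: [0.0, 0.0, -1.0]
opening: 0.056
[-0.6 -3.4] [0.59101494 0.0655535  0.16289379]
10 265 383 w 73.7 mid local [  -0.9 -133.3] tool y -1.2
30 248 389 w 89.1 mid local [   2.7 -121.7] tool y -4.7
50 268 379 w 70.9 mid local [  -0.3 -109.7] tool y -1.6
70 269 378 w 70.5 mid local [ -0.2 -97.6] tool y -1.6
90 270 378 w 70.7 mid local [ -0.3 -85.1] tool y -1.3
110 270 377 w 71.0 mid local [  0.1 -72.4] tool y -1.6
```

View pics/s17c.png

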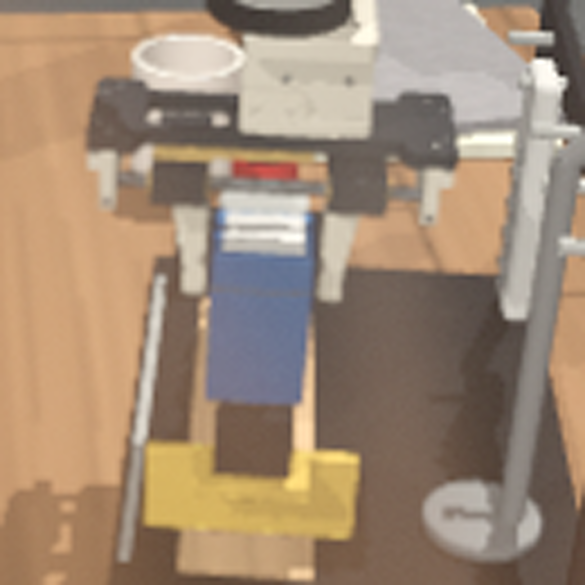

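View pics/w17.png

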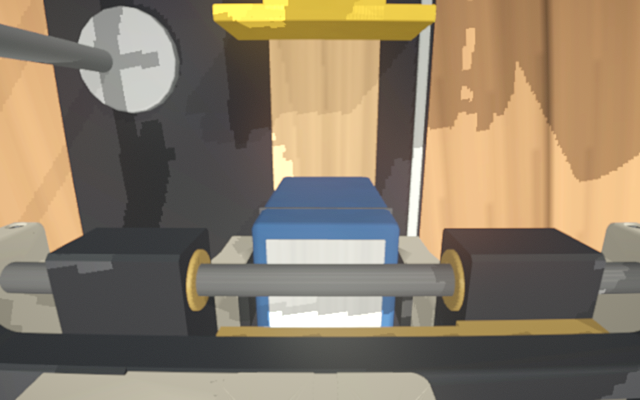

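```bash
python3 -m creep '[[0,0,0,-0.001,-0.0015,0.006,0],[0,0,0,-0.003,-0.0015,0.013,0],[0,0,0,-0.004,-0.0015,0.018,0],[0,0,0,-0.004,-0.0015,0.021,0],[0,0,0,-0.004,-0.0015,0.021,0]]'
```

```text
clock: 17.17
tool_pos: [0.5937, 0.0685, 0.1418]
orientation: [180.0, -0.0, -99.5]
force: [-0.9, -0.7, -1.5]
opening: 0.0562
```

```bash
python3 -m creep '[[0,0,0,0,0,0.001,0],[0,0,0,0,0,0.001,0]]'
python3 - <<'E'
from h import *
p,T=tool();print(loc(p),p)
im,m=snap("wrist","pics/w18.png");strip(im,m,p,T,vs=(90,110,130))
E
```

```text
clock: 17.33
tool_pos: [0.5939, 0.0685, 0.1416]
orientation: [-180.0, -0.0, -99.5]
force: [-2.3, 0.7, 4.0]
opening: 0.0558
[1.8 0. ] [0.59385921 0.06852804 0.14159501]
90 268 387 w 70.9 mid local [ -0.  -80.6] tool y 0.8
110 269 386 w 70.7 mid local [  0.1 -69. ] tool y 0.8
130 270 385 w 70.4 mid local [  0.2 -57.1] tool y 0.9
```

```bash
python3 -m creep '[[0,0,0,0,0,-0.001,0],[0,0,0,0,0.001,-0.001,0],[0,0,0,0,0.001,0,0],[0,0,0,0,0.001,0,0],[0,0,0,0,0.001,0,0.75],[0,0,0,0,0.001,0,0.75],[0,0,0,0,0.001,0,0.75],[0,0,0,0,0.001,0,0.75]]'
python3 -m creep '[[0,0,0,0,0,-0.02,1],[0,0,0,0,0,-0.055,1],[0,0,0,0,0,-0.09,1],[0,0,0,0,0,-0.125,1],[0,0,0,0,0,-0.14,1],[0,0,0,0,0,-0.14,1],[0,0,0,0,0,-0.14,1]]'
python3 - <<'E'
from h import *
p,T=tool();print(loc(p),p)
im,m=snap("wrist","pics/w19.png")
im,_=snap("side","pics/side19.png");crop(im,300,120,430,250,4.5,"pics/s19c.png")
E
```

```text
clock: 18.05
tool_pos: [0.593, 0.0686, 0.1411]
orientation: [-180.0, 0.0, -99.5]
force: [-0.4, 0.9, 0.2]
opening: 0.0657
clock: 18.63
tool_pos: [0.5932, 0.0688, 0.2823]
orientation: [-179.9, 0.1, -99.5]
force: [-0.1, 0.2, -0.7]
opening: 0.0875
[1.1 0.2] [0.59319382 0.06883107 0.28232034]
```

View pics/s19c.png

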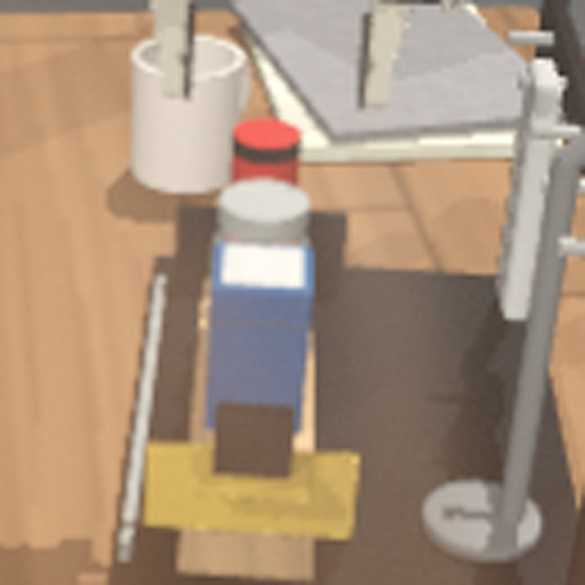

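View pics/w19.png

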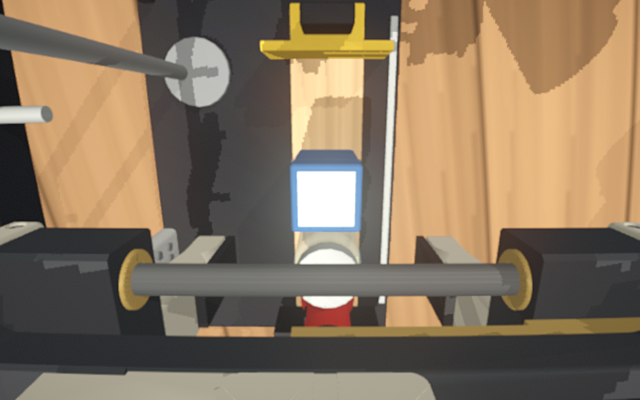

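```bash
python3 -m creep '[[0,0,0,0.03,0,0,1],[0,0,0,0.065,0,0,1],[0,0,0,0.1,0,0,1],[0,0,0,0.125,0,0,1],[0,0,0,0.133,0,0,1],[0,0,0,0.133,0,0,1],[0,0,0,0.133,0,0,1]]'
python3 - <<'E'
from h import *
p,T=tool();print(loc(p),p)
im,m=snap("wrist","pics/w20.png");crop(im,230,120,430,250,4,"pics/w20c.png")
E
```

```text
clock: 19.32
tool_pos: [0.5707, -0.0628, 0.2802]
orientation: [179.9, -0.0, -99.6]
force: [-1.0, -0.0, -0.5]
opening: 0.0878
[  -1.1 -133.3] [ 0.57066015 -0.0627571   0.28015662]
```

View pics/w20c.png

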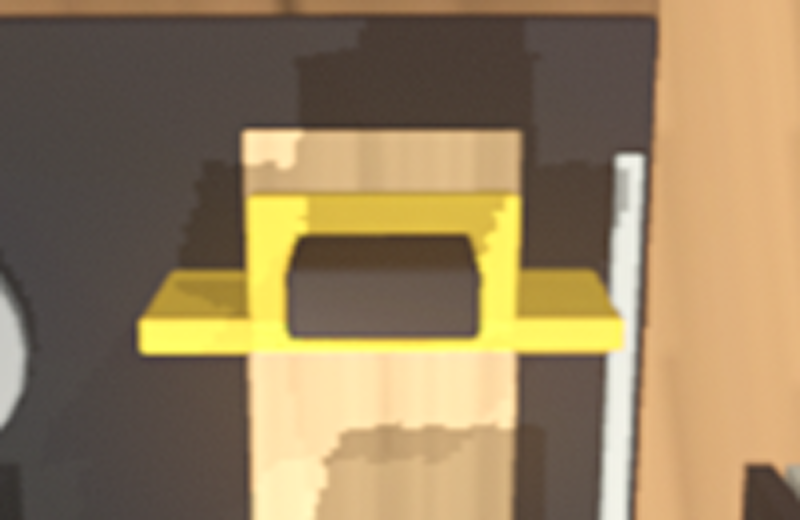

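```bash
python3 - <<'E'
from h import *
im,m=load("pics/w20.png")
P=ray("wrist",326,195.6,.104,m);print(P,loc(P))
f=lambda u,v,z:print(loc(ray("wrist",230+u/4,120+v/4,z,m)))
f(140,352,.069);f(623,350,.069);f(288,338,.104);f(480,268,.104)
to([P[0],P[1],.139],-99.5)
E
```

```text
[ 0.57022212 -0.06515715  0.104     ] [  -1.1 -135.7]
[  54.5 -116.1]
[ -55.4 -115. ]
[  18.2 -128.6]
[ -20.2 -142.5]
rot [ 0.0012 -0.0003 -0.0005] shift [0.003  0.     0.1414]
```

```bash
python3 -m creep '[[0,0,0,0.002,0,0.04,1],[0,0,0,0.002,0,0.08,1],[0,0,0,0.002,0,0.11,1],[0,0,0,0.002,0,0.13,1],[0,0,0,0.002,0,0.14,1],[0,0,0,0.002,0,0.14,1],[0,0,0,0.002,0,0.14,1],[0,0,0,0.002,0,0.14,0.5],[0,0,0,0.002,0,0.14,0.5]]'
python3 - <<'E'
from h import *
im,m=snap("wrist","pics/w21.png")
im,_=snap("side","pics/side21.png");crop(im,290,120,430,260,4.2,"pics/s21c.png")
E
```

```text
clock: 20.12
tool_pos: [0.5716, -0.0641, 0.1429]
orientation: [-179.8, 0.1, -99.5]
force: [-0.2, -0.4, -0.5]
opening: 0.0793
```

View pics/s21c.png

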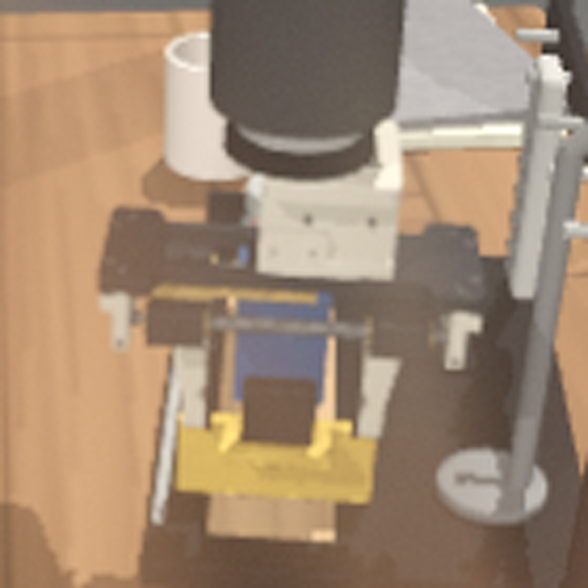

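View pics/w21.png

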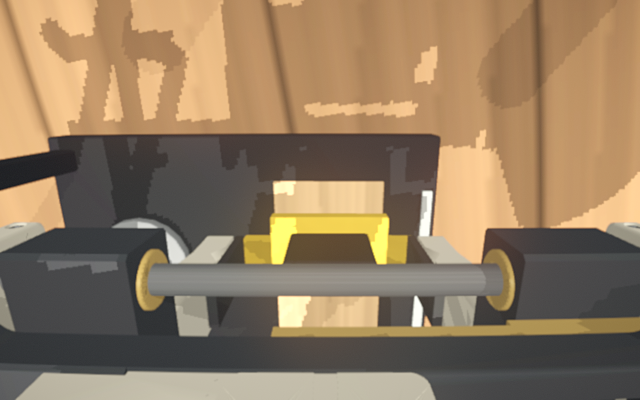

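The tab sits between the pads, so I'll close on it.

```bash
python3 -m creep '[[0,0,0,0,0,0,0],[0,0,0,0,0,0,0],[0,0,0,0,0,0,0],[0,0,0,0,0,0,0],[0,0,0,0,0,0,0],[0,0,0,0,0,0,0],[0,0,0,0,0,0,0],[0,0,0,0,0,0,0],[0,0,0,0,0,0,0],[0,0,0,0,0,0,0]]'
python3 - <<'E'
from h import *
print(loc(ctrl.get_obs()["tool_pos"]))
E
```

```text
clock: 21.05
tool_pos: [0.57, -0.0645, 0.1412]
orientation: [179.9, -0.0, -99.5]
force: [-4.7, 1.3, 5.4]
opening: 0.0396
[  -1.4 -135.1]
```

```bash
python3 -m creep '[[0,0,0,-0.007,0,0,0],[0,0,0,-0.015,0,0,0],[0,0,0,-0.023,0,0,0],[0,0,0,-0.031,0,0,0],[0,0,0,-0.039,0,0,0],[0,0,0,-0.047,0,0,0],[0,0,0,-0.055,0,0,0],[0,0,0,-0.062,0,0,0],[0,0,0,-0.068,0,0,0],[0,0,0,-0.073,0,0,0],[0,0,0,-0.075,0,0,0],[0,0,0,-0.075,0,0,0]]'
python3 - <<'E'
from h import *
print(loc(ctrl.get_obs()["tool_pos"]))
im,_=snap("top","pics/top22.png");crop(im,215,75,385,220,4.5,"pics/t22c.png")
im,_=snap("side","pics/side22.png");crop(im,290,120,430,260,4.2,"pics/s22c.png")
E
```

```text
clock: 22.05
tool_pos: [0.5824, 0.0097, 0.1412]
orientation: [179.9, -0.0, -99.5]
force: [-4.6, 2.1, 5.7]
opening: 0.0397
[ -0.5 -59.9]
```

View pics/t22c.png

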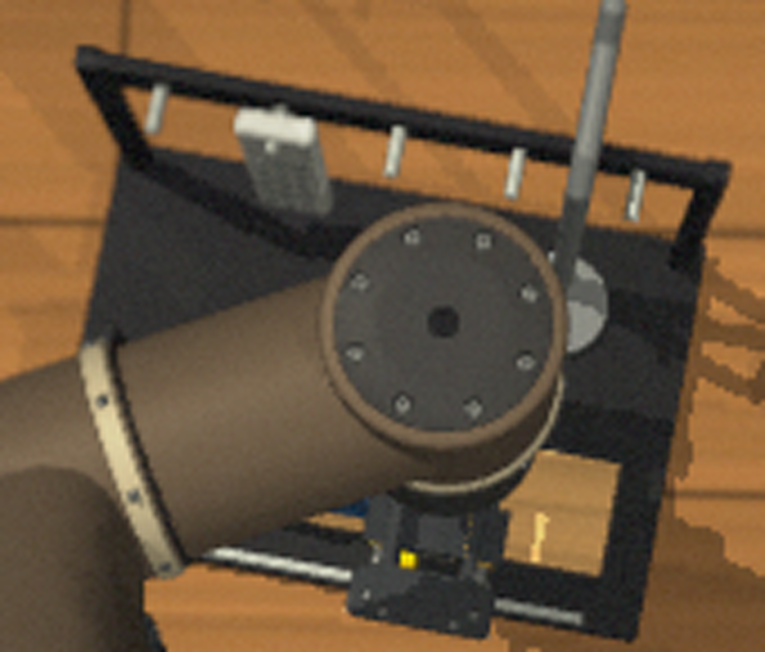

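View pics/s22c.png

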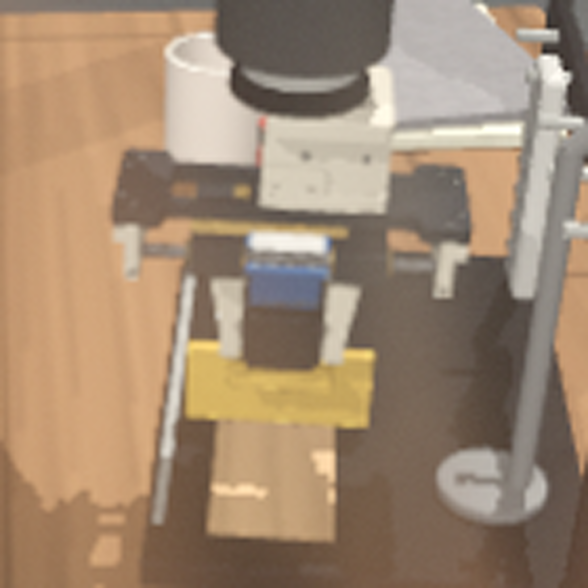

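```bash
python3 -m creep '[[0,0,0,-0.001,0,0,0],[0,0,0,-0.002,0,0,0],[0,0,0,-0.004,0,0,0],[0,0,0,-0.006,0,0,0],[0,0,0,-0.008,0,0,0],[0,0,0,-0.01,0,0,0],[0,0,0,-0.011,0,0,0],[0,0,0,-0.012,0,0,0],[0,0,0,-0.013,0,0,0],[0,0,0,-0.014,0,0,0]]'
python3 -m creep '[[0,0,0,-0.001,0,0,0],[0,0,0,-0.002,0,0,0],[0,0,0,-0.003,0,0,0]]'
python3 -m creep '[[0,0,0,-0.001,0,0,0],[0,0,0,-0.002,0,0,0]]'
python3 - <<'E'
from h import *
print(loc(ctrl.get_obs()["tool_pos"]))
im,_=snap("side","pics/side23.png");crop(im,290,120,430,260,4.2,"pics/s23c.png")
E
```

```text
clock: 22.98
tool_pos: [0.5845, 0.0225, 0.1412]
orientation: [179.9, -0.1, -99.5]
force: [-5.4, -3.4, 4.8]
opening: 0.0398
clock: 23.23
tool_pos: [0.585, 0.0254, 0.1412]
orientation: [179.9, -0.1, -99.5]
force: [-5.9, -2.5, 5.9]
opening: 0.0398
clock: 23.4
tool_pos: [0.5853, 0.0272, 0.1412]
orientation: [179.9, -0.1, -99.5]
force: [-4.3, -5.9, 4.9]
opening: 0.0397
[ -0.4 -42.1]
```

View pics/s23c.png

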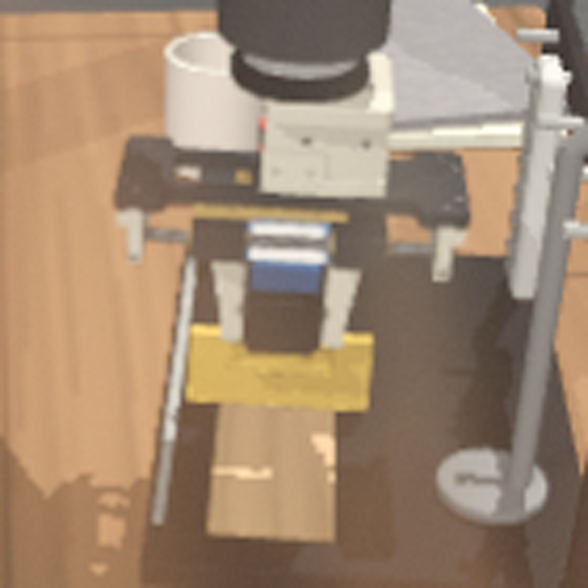

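```bash
python3 -m creep '[[0,0,0,-0.001,0,0,0],[0,0,0,-0.001,0,0,0]]'; python3 -m creep '[[0,0,0,-0.001,0,0,0],[0,0,0,-0.001,0,0,0]]'; python3 -m creep '[[0,0,0,-0.001,0,0,0],[0,0,0,-0.001,0,0,0]]'
```

```text
clock: 23.62
tool_pos: [0.5855, 0.0282, 0.1412]
orientation: [179.9, -0.1, -99.5]
force: [-5.1, -4.0, 5.7]
opening: 0.04
clock: 23.78
tool_pos: [0.5856, 0.0291, 0.1412]
orientation: [179.9, -0.1, -99.5]
force: [-4.8, -5.3, 7.1]
opening: 0.0399
clock: 23.95
tool_pos: [0.5858, 0.03, 0.1412]
orientation: [179.9, -0.1, -99.5]
force: [-4.5, -5.0, 5.4]
opening: 0.0399
```

```bash
python3 -m creep '[[0,0,0,-0.001,0,0,0],[0,0,0,-0.001,0,0,0]]'; python3 -m creep '[[0,0,0,-0.001,0,0,0],[0,0,0,-0.001,0,0,0]]'
python3 - <<'E'
from h import *
print(loc(ctrl.get_obs()["tool_pos"]))
im,_=snap("wrist","pics/w24.png")
im,_=snap("side","pics/side24.png");crop(im,290,120,430,260,4.2,"pics/s24c.png")
E
```

```text
clock: 24.12
tool_pos: [0.5858, 0.0303, 0.1412]
orientation: [179.9, -0.2, -99.5]
force: [-4.2, -8.3, 6.6]
opening: 0.04
clock: 24.28
tool_pos: [0.5859, 0.0305, 0.1412]
orientation: [179.9, -0.2, -99.5]
force: [-3.2, -13.4, 6.3]
opening: 0.0398
[ -0.3 -38.8]
```

View pics/w24.png

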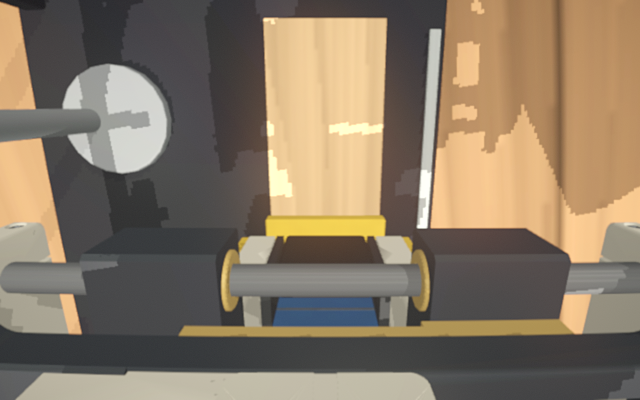

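```bash
python3 -m creep '[[0,0,0,0,0,0,0.8],[0,0,0,0,0,0,0.8],[0,0,0,0,0,0,0.8],[0,0,0,0,0,0,0.8],[0,0,0,0,0,0,0.8],[0,0,0,0,0,-0.02,0.8],[0,0,0,0,0,-0.05,0.8],[0,0,0,0,0,-0.09,1],[0,0,0,0,0,-0.13,1],[0,0,0,0,0,-0.15,1],[0,0,0,0,0,-0.15,1]]'
python3 -m creep '[[0,0,0,0.02,0,0,1],[0,0,0,0.04,0,0,1],[0,0,0,0.04,0,0,1],[0,0,0,0.04,0,0,1]]'
python3 - <<'E'
from h import *
print(loc(ctrl.get_obs()["tool_pos"]))
im,_=snap("wrist","pics/w25.png")
im,_=snap("side","pics/side25.png");crop(im,290,120,430,260,4.2,"pics/s25c.png")
E
```

```text
clock: 25.3
tool_pos: [0.5892, 0.0337, 0.2974]
orientation: [-179.5, 0.2, -99.4]
force: [0.7, 0.4, 1.2]
opening: 0.0864
clock: 25.63
tool_pos: [0.5801, -0.0068, 0.291]
orientation: [180.0, 0.0, -99.6]
force: [0.3, 0.4, -0.1]
opening: 0.0875
[ -0.3 -76.5]
```

View pics/w25.png

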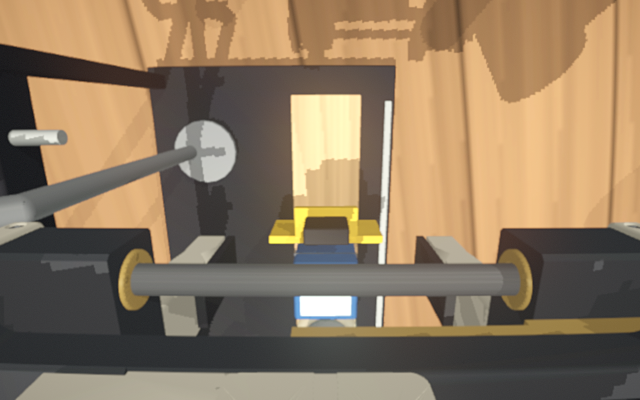

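View pics/s25c.png

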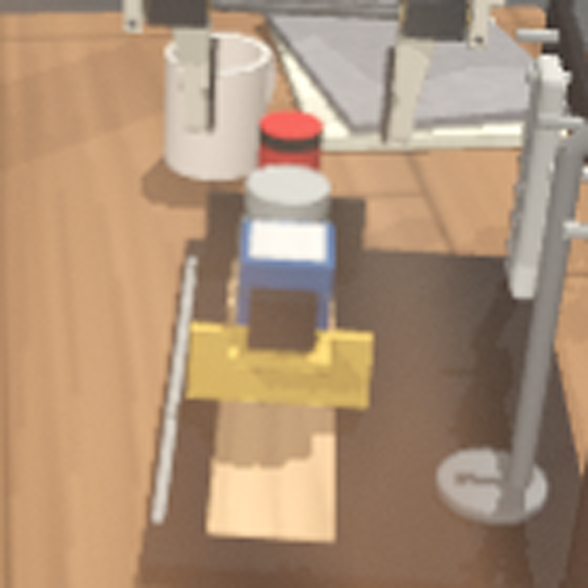

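```bash
python3 -m creep '[[0,0,0,-0.03,0,0,1],[0,0,0,-0.07,0,0,1],[0,0,0,-0.11,0,0,1],[0,0,0,-0.15,0,0,1],[0,0,0,-0.18,0,0,1],[0,0,0,-0.21,0,0,1],[0,0,0,-0.21,0,0,1],[0,0,0,-0.21,0,0,1],[0,0,0,-0.21,0,0,1]]'
python3 - <<'E'
from h import *
p,T=tool();print(loc(p))
im,m=snap("wrist","pics/w26.png");crop(im,220,60,430,250,3.6,"pics/w26c.png");strip(im,m,p,T,vs=(10,30,50))
E
python3 -m creep '[[0,0,0,0,0.03,0,1],[0,0,0,0,0.07,0,1],[0,0,0,0,0.11,0,1],[0,0,0,0,0.15,0,1],[0,0,0,0.0,0.19,0,1],[0,0,0,0.0,0.2,0,1],[0,0,0,0.0,0.2,0,1],[0,0,0,0,0.2,0,1]]'
python3 - <<'E'
from h import *
im,_=snap("top","pics/top26.png");crop(im,215,75,385,220,4.5,"pics/t26c.png")
im,_=snap("side","pics/side26.png");crop(im,290,120,430,260,4.2,"pics/s26c.png")
E
```

```text
clock: 26.48
tool_pos: [0.6148, 0.2014, 0.2906]
orientation: [180.0, -0.0, -99.4]
force: [0.0, -0.6, 0.8]
opening: 0.0874
[  2.1 134.5]
10 293 395 w 97.9 mid local [-17.7 -27.1] tool y 17.7
30 293 394 w 98.0 mid local [-17.2  -9.2] tool y 17.5
50 293 393 w 98.2 mid local [-16.7   9.1] tool y 17.2
clock: 27.2
tool_pos: [0.4177, 0.2335, 0.2921]
orientation: [-179.9, 0.1, -99.5]
force: [0.8, 1.1, 0.9]
opening: 0.0879
```

View pics/w26c.png

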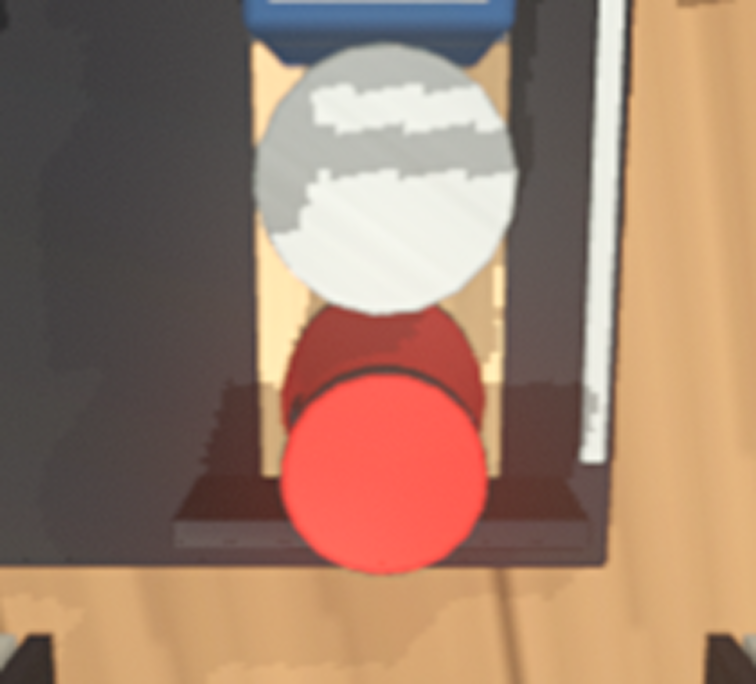

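View pics/t26c.png

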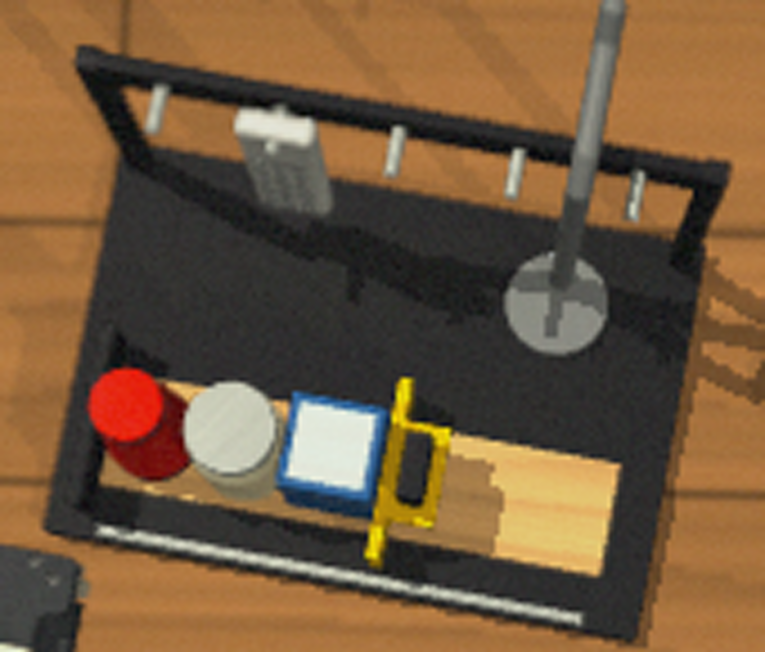

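View pics/side26.png

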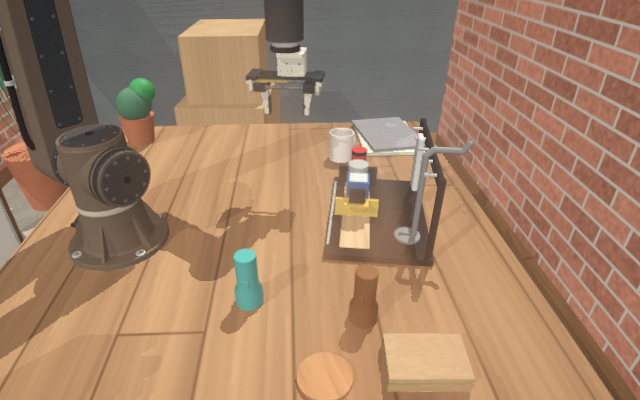

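```bash
python3 - <<'E'
from h import *
a=np.radians(-9.5);R=np.array([[np.cos(a),-np.sin(a)],[np.sin(a),np.cos(a)]])
L=lambda P:np.round(R.T@(P[:2]-T0)*1000,1)
im,m=load("pics/w26.png")
f=lambda n,u,v,z:print(n,L(ray("wrist",220+(u+.5)/3.6-.5,60+(v+.5)/3.6-.5,z,m)))
f("torch top",385,473,.138);f("jar cap",387,180,.123);f("tin edges",247,12,.113);f("",514,12,.113)
f("plate foot L",262,477,.018);f("plate foot R",502,477,.018);f("strip L",252,60,.018);f("strip R",511,60,.018);f("plate top",260,520,.068)
im,m=load("pics/top26.png")
g=lambda n,u,v,z:print(n,L(ray("top",215+(u+.5)/4.5-.5,75+(v+.5)/4.5-.5,z,m)))
g("torch",127,405,.138);g("jar",231,428,.123)
for q in [(298,393),(386,408),(373,518),(281,498)]: g("tin top",*q,.113)
g("tab",414,470,.104);g("stop face top",399,380,.069);g("stop face b",368,560,.069);g("stripR",620,462,.018);g("",603,575,.018)
im0=cv2.imread("pics/top0.png");d=cv2.absdiff(im,im0).max(2)
for n,(x0,y0,x1,y1) in dict(coaster=(445,205,490,248),mug=(135,150,185,195),card=(442,132,492,195)).items(): print(n,(d[y0:y1,x0:x1]>40).sum())
E
```

```text
torch top [  0.2 122.7]
jar cap [-0.2 65.5]
tin edges [28.3 32.3]
 [-26.   32.2]
plate foot L [ 36.5 152.5]
plate foot R [-35.5 152.5]
strip L [36.6 33.6]
strip R [-35.1  33.6]
plate top [ 32.5 152. ]
torch [ -0.5 125.5]
jar [-0.5 67.7]
tin top [27.7 35.4]
tin top [ 28.4 -15.6]
tin top [-34.9 -20.2]
tin top [-33.3  33.3]
tab [ -2.5 -37.5]
stop face top [ 53.3 -17. ]
stop face b [-55.1 -19.2]
stripR [  37.1 -156.4]
 [ -33.2 -158.5]
coaster 0
mug 0
card 0
```

The last checks support contact along the whole row, and the bystanders have not changed, so I'm handing in.

```bash
python3 - <<'E'
from plant import ctrl
print(ctrl.close_job())
E
```

```text
the job is handed in; nothing more can be done
None
```

The row is finished and handed in at about 27 s. The red torch stands by the end plate, the jar is in the middle, and the tin is last and square. The yellow stop is slid up against them.

**Snugness:** While I slid the stop, the push force rose from about 5 N to 13 N and the stop no longer moved. It had travelled about 96 mm, and I had predicted 95.8 mm for a closed row.

**Last pictures:**
- All three stand upright, and each is within about 1 mm of the strip's centre line in the wrist view.
- The coaster, mug and card box showed no change in the top view.
- The gripper is open and well clear of everything.

**Disagreements:**
- Taken at face value, the last wrist and top pictures still show about 1.5 mm between torch and end plate. In the wrist picture the strip also measured 71.7 mm instead of 70, so I put this down to calibration error and trusted the force reading.
- In the top view the tin came out about 3 mm off the centre line, and its corners were too coarse to confirm how square it sits.

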